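# Load a fan hub and its end cap on the test stand and lock the selector

### The job

Load the test stand: take the flanged hub out of the slotted rack, seat it face down (boss up) and flush on the stand's centring spigot, then seat the small flanged end cap face down and flush on the nose of the hub. Then push the stand's selector in and turn it clockwise to the next position, 60 degrees on and no further, and let it spring back out. The hub will need laying down, for instance on the angled rest, and taking again by its boss; leave the plain disc, the heat sink and the jar where they are.

Things in the scene. Friction and masses are not known exactly. Their poses are not given: they have to be found in the camera images.
- hub_mid (a point): Flanged aluminium hub, about 0.25 kg. Point on its axis, half-way along its 44 mm; z runs from face to nose. From the face (22 mm behind): flange 90 mm across, 8 thick; boss 44 across, from 8 to 36; nose 20 across, from 36 to 44, chamfered 2.5. Face has a recess 30.5 across, 12 deep. Starts on edge in the rack, axis level within 6 degrees, 20 mm deep in its slot, upper rim free.
- cap_mid (a point): Small flanged aluminium end cap, about 0.12 kg, lying face down on the bench. Point on its axis, half-way up its 36 mm height, z up. Flange 60 mm across, 10 mm thick; above it a solid boss 30 mm across up to 36 mm. In its face (underside) is a recess 23 mm across, 10 mm deep, for the hub's nose.
- rack: Fixed grey slotted rack, 130 x 110 mm base, 27 mm tall, origin under its middle. Its two 9.5 mm slots run along its y, centred at x -30 mm (the hub) and x +45 mm (a plain disc). The hub's boss points along the rack's -x.
- rest: Fixed angled rest, base 100 x 90 mm, origin under its middle. Flat bed at 45 degrees: normal (-0.707, 0, 0.707), up the slope (0.707, 0, 0.707) in its axes. Two steel pins 12 mm proud of the bed hold the hub's flange rim so that its face centre lies at (0, 0, 70 mm). The bed, 76 mm wide, ends 14 mm up the slope from there, so the flange's upper 31 mm stands free.
- seat (a point): Centre of the stand's seat: a flat steel shoulder 80 mm across, 35 mm above the bench, on which the hub's face rests. A spigot 28 mm across stands 9 mm above it, its rim chamfered 3 mm. The axes are the stand's: z up, the selector is 130 mm away along x. The stand is fixed, its dark plate 260 x 130 mm.
- selector_grip (a point): Middle of the selector's black bar handle, on its upright turning axis: bar 50 mm long along this x, 14 mm wide along y, 32 mm high (16 mm above and below this point), over a black disc 52 mm across. It stands on a grey pod, 80 mm square, whose top is 33 mm below this point. A white mark shows on one end of the bar.
- selector (a joint): Angle of the selector (rad), growing clockwise seen from above. Three positions 0, 1.047 and 2.094, marked by white ticks on the pod, each with about 0.15 rad of play; it starts at 0. It is locked in its position until pushed in by 7 mm or more.
- selector_push (a joint): How far the selector is pushed in (m): 0 sprung out, 0.009 fully in. The spring takes 6 N to start and 13 N fully in.
- blank: Bystander: plain aluminium disc without boss, 90 mm across and 8 mm thick, standing on edge in the rack's other slot, 75 mm from the hub on the side of its face. Origin at the centre of one face, z along its axis.
- heatsink: Bystander: finned heat sink 56 x 56 x 34 mm on the bench, origin under its middle.
- jar: Bystander: small glass jar, 52 mm across and 55 mm tall, origin under its middle.
Mind the look-alikes: they are no part of the job. Leave any purple look-alike of the part that bears hub_mid alone.

How it is judged (in metres and radians):
On the way, in this order (a step that is already met when the one before it is completed fails the run):
1. the hub is seated face down on the spigot (horizontal distance between hub_mid and seat below 0.003 m and z of hub_mid in the frame of seat below 0.024 m and angle between hub_mid's own z axis and vertical below 0.04 rad), for 0.2 s.
2. the cap is seated face down on the hub's nose (horizontal distance between cap_mid and hub_mid below 0.0035 m and z of cap_mid in the frame of seat below 0.0565 m and angle between cap_mid's own z axis and vertical below 0.04 rad), for 0.2 s.
3. the selector is turned to the next position and has sprung out (value of joint selector between 0.9 and 1.2 rad and value of joint selector_push below 0.0015 m), for 0.2 s.
At the end, for the whole second after the job is handed in: Hub face down on the spigot (centred within 3 mm, down within 2 mm), cap face down on its nose (3.5 mm, 2.5 mm), both upright within 0.04 rad and at rest; selector at its next position (0.9 to 1.2 rad) and sprung out (in by less than 1.5 mm) (all of step 1 and all of step 2 and all of step 3 and linear speed of each of hub, cap below 0.02 m/s); the robot touches nothing.
It fails at once if the plain disc, the heat sink or the jar is moved by more than 30 mm (distance of any of blank, heatsink, jar from where it was at the start of the episode above 0.03 m).
It fails at once if the selector is turned past the next position (value of joint selector above 1.5 rad).
It fails at once if the selector is forced round without being pushed in (value of joint selector between 0.35 and 0.75 rad and value of joint selector_push below 0.003 m).
It also fails if it takes over 72 s, if anything falls off the work surface, if the arm or the gripper's body presses on something with over 40 N, if the wrist force passes 120 N, or if a joint passes its speed limit or range.

### The arm

A 6-joint arm with a two-finger parallel gripper is mounted at the origin on the work surface. World frame = base frame: x ahead of the robot, y to its left, z up, the work surface at z = 0. Lengths are in mm, angles in rad, forces in N, time in s.
With the tool pointing down it reaches from about 275 to 750 mm from the base axis. Payload 10.2 kg.
Tool frame: the origin (TCP) lies on the front face of the gripper's body, between the roots of the fingers; the fingertips stand 73 mm ahead of it and the grasp point (between the pads) lies ctrl.grip_depth ahead of it (ctrl.grip_depth is the distance from the TCP to the grasp point, in mm); z points along the fingers, y is the direction in which the jaws open and shut (so a half turn about z gives the same grasp; the last joint's range is limited). The gripper opens to 85 mm and grips with 20 to 120 N. Pads are 22 mm wide; open, the fingers measure 114 mm over their backs; the gripper's body (76 mm by 85 mm) begins 54 mm behind the grasp point. The pads swing forward as they close: fully open they stand 13 mm farther back than shut.
Start: joints at [-1.353, 0.313, 1.498, -0, 1.331, -0.223], TCP at [223.987, -474.828, 303.894] pointing down, gripper open.
Joint ranges: [-2.94, 2.94], [-0.97, 2.17], [0.19, 2.56], [-1.23, 4.37], [0.02, 3.11], [-2.88, 2.88]. Speed limits (rad/s): [2.39, 2.39, 3.01, 3.14, 3.14, 3.14].

### API

Orientations are given as a unit quaternion [w, x, y, z].
In Python, from rig import readout, capture, ctrl, nets gives the robot as it stands. The module is installed in compiled form; this text tells all that it offers.
- The arm moves only by the tool apply_moves, never from a script. Its argument "targets" is a list of rows, each a list of 4 numbers: the shift along the tool's x, y, z in cm, then the turn about the tool's z in degrees. A call has 1 to 8 rows; each row shifts and turns the commanded pose from where the row before left it, along the tool's axes as they then stand; what a row does not reach is not made up. A row lasts 1/10 s, in which the tool goes at most 50 mm and 8.59 degrees, less where a joint would pass 70% of its speed; a pose out of reach is approached as far as the arm can. A call with a gripper value outside its range is refused whole. "grip" is the finger opening in cm, from 0 to 8.54, set as the call begins (left out, the last holds). The fingers move at their own pace and stop on an object; "force" is the grip in N (left out, the last holds). Time passes only in rows, so rows that do not move let the fingers close. It gives the time, the measured TCP pose, the force and the opening at its end, in the units of the state.
- readout.sense(): the state, without advancing time (a new reading comes with each control period).
- capture(name): name is "scene" or "top" or "wrist"; returns a dict with "img" (480x640x3 uint8, red, green, blue), "fov_y" (degrees; the focal length in pixels is half the picture's height over the tangent of half this angle, whatever the lens; pixels are square), "cx", "cy" (the principal point, pixels), "eye" and "rotation" of the camera in the world. Camera axes: x right, y down, z forward; pixel columns grow to the right and rows downward; lengths in mm; the calibration is good to about 2 mm. The wrist camera is an equidistant fisheye: a pixel r from the principal point sees the ray r / f radians off the axis. A picture is of the moment at which its call begins. There is no depth.
- ctrl.finish_job(): hands the job in, once; it reports no verdict.
Trained networks look in the newest picture that a camera, given by its name, has taken for a name from the list of things; names that differ only in an ending like _2 or _b are one class to them, and where a whole thing is asked for, a point or a joint stands for the part that bears it (a point fixed in the world has none). Each returns a list of dicts, best first, with "score" (0 to 1); they miss things now and then, are a little off and sometimes report something else, mostly with a low value. They report only what shows in the picture. A call takes as long as a camera call. They do not tell look-alikes from the thing itself.
- nets.boxes_of(camera, target): "location" ([column, row] as shares, 0 to 1, of the picture: columns of its width, rows of its height, amid what is visible of it).
The state is a dict: "time_s": time; "joints": joint angles; "dq": joint speeds; "tau": joint torques, N m; "eef_pos": TCP position; "ee_rot": TCP orientation; "force": force on the tool from outside, world axes, zero at the start; "wrist_torque": the same for the moment, N m; "grip_width": opening from 0.0 (shut) to 1.0 (fully open).
Only numpy, scipy, OpenCV 4.12 (cv2) and the standard library are available. Lean on these libraries where they do the work, as an engineer would, in place of code of your own. Each camera call takes 0.05 s, during which the arm holds its last target.

## Working session

There is one attempt and no reset: what is moved stays moved. The work goes in short steps, Python scripts to look and compute and a tool call to move; the robot and the scene stay as the last step left them, time stands still between calls to the robot, and variables do not carry over. Pictures are saved under pics/ and viewed, and the job is handed in when it is done.

Besides the shell and the picture viewer there is one more tool, called after "Emit:" by a JSON object that holds its "api" and its "payload". apply_moves: Moves the arm, as the interface text tells. Its arguments: {"type":"object","properties":{"targets":{"type":"array"},"grip":{"type":"number"},"force":{"type":"number"}},"required":["targets"]}

```bash
mkdir -p pics; ls; python3 - <<'E'
from rig import readout, capture, ctrl, nets
import cv2
s=readout.sense(); print(s, ctrl.grip_depth)
for n in ["scene","top","wrist"]:
    c=capture(n); cv2.imwrite(f"pics/{n}0.png",c["img"][:,:,::-1])
    print(n,c["fov_y"],c["cx"],c["cy"],c["eye"],c["rotation"])
    for t in ["hub_mid","cap_mid","rack","rest","seat","selector_grip","selector","blank","heatsink","jar"]:
        try:
            print(t,[(round(d["score"],2),round(d["location"][0]*640),round(d["location"][1]*480)) for d in nets.boxes_of(n,t)][:4])
        except Exception as e: print(t,e)
print(readout.sense()["time_s"])
E
```

```text
pics
{'time_s': 0.0, 'joints': array([-1.35342402e+00,  3.13464949e-01,  1.49844214e+00,  4.15210644e-06,
        1.33103908e+00, -2.23434849e-01]), 'dq': array([ 0.00103282, -0.0005089 ,  0.00048264, -0.00047363,  0.00094181,
       -0.00164684]), 'tau': array([-1.01173031e-03, -4.12268972e+01, -2.59748286e+01, -2.40959962e-04,
        4.14621973e-03, -1.95565633e-05]), 'eef_pos': array([ 223.93658829, -474.65421331,  303.32547022]), 'ee_rot': array([-6.76749161e-04,  9.75809182e-01,  2.18622922e-01,  4.06776187e-06]), 'force': array([ 0.61458126, -0.25592079, -1.0989697 ]), 'wrist_torque': array([-0.00935411, -0.01169486, -0.02975903]), 'grip_width': 1.0050386176039658} 53.900000000000006
scene 53.02127439195522 316.3918234281346 240.00696239355088 [1092.57652738  147.34018016  776.07726839] [-0.19092278  0.55153724  0.76300669 -0.27780559]
hub_mid [(0.86, 152, 202), (0.69, 210, 203), (0.68, 277, 184), (0.6, 227, 173)]
cap_mid [(0.79, 303, 330)]
rack [(0.64, 223, 247)]
rest [(0.92, 345, 296)]
seat [(0.55, 486, 311)]
selector_grip [(0.56, 494, 311), (0.55, 402, 228)]
selector [(0.63
[... 187 characters left out ...]
4033] [-0.05011609  0.7135756  -0.6959692   0.06265066]
hub_mid [(0.85, 453, 333), (0.77, 511, 261), (0.71, 436, 265), (0.68, 388, 328)]
cap_mid []
rack [(0.78, 417, 240)]
rest [(0.8, 271, 207)]
seat [(0.78, 141, 234)]
selector_grip [(0.81, 125, 195), (0.71, 288, 159), (0.49, 421, 221)]
selector [(0.57, 126, 192)]
blank [(0.67, 424, 220)]
heatsink [(0.94, 323, 293)]
jar [(0.64, 226, 295)]
wrist 65.70646984690485 322.1132357667535 241.2905506429905 [ 288.66560546 -444.58297702  373.56954672] [ 0.12018544  0.83575178 -0.53033207 -0.07630412]
hub_mid [(0.9, 154, 12), (0.89, 429, 2), (0.82, 261, 28)]
cap_mid []
rack []
rest []
seat []
selector_grip []
selector []
blank []
heatsink []
jar []
1.65
```

View pics/scene0.png

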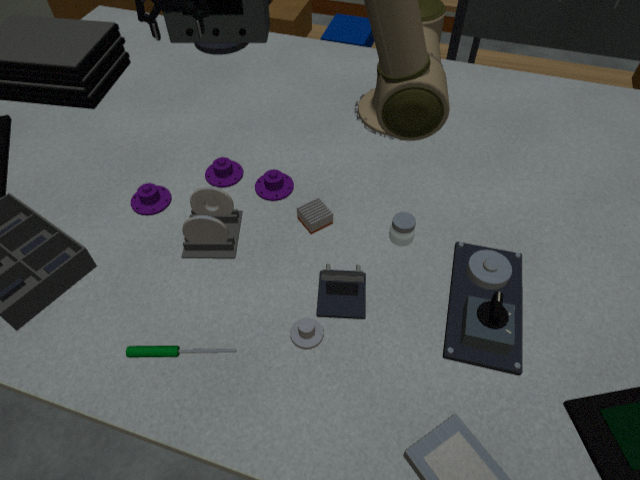

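View pics/top0.png

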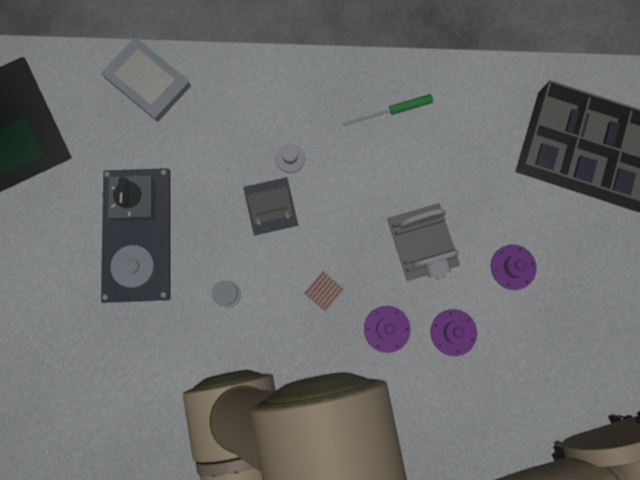

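View pics/wrist0.png

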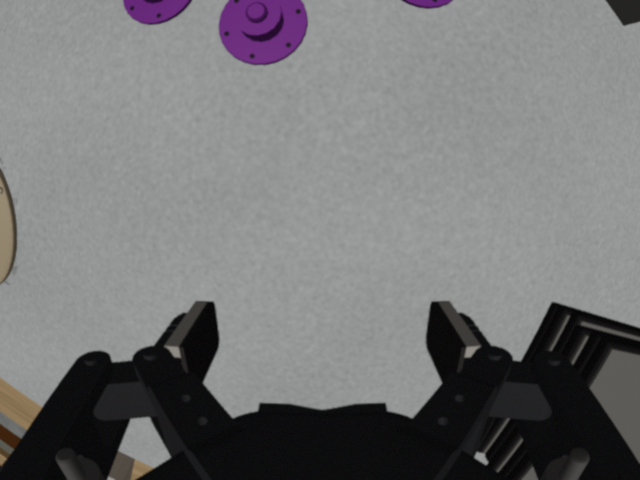

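```bash
cat > h.py <<'E'
import numpy as np, cv2
from scipy.spatial.transform import Rotation as R
CAM={}
def rot(q): return R.from_quat([q[1],q[2],q[3],q[0]])
def mk(fov,cx,cy,eye,q,fish=False): return dict(f=240/np.tan(np.radians(fov)/2),cx=cx,cy=cy,eye=np.array(eye,float),R=rot(q).as_matrix(),fish=fish)
S=mk(53.02127439195522,316.3918234281346,240.00696239355088,[1092.57652738,147.34018016,776.07726839],[-0.19092278,0.55153724,0.76300669,-0.27780559])
T=mk(44.38210937454429,318.37458535114183,236.24967349828822,[364.85647457,-56.81394296,1144.30404033],[-0.05011609,0.7135756,-0.6959692,0.06265066])
def fromcap(c,fish=False): return mk(c["fov_y"],c["cx"],c["cy"],c["eye"],c["rotation"],fish)
def proj(c,p):
    v=(np.atleast_2d(p)-c["eye"])@c["R"]
    if c["fish"]:
        n=np.hypot(v[:,0],v[:,1]); th=np.arctan2(n,v[:,2]); k=c["f"]*th/np.maximum(n,1e-9)
        return np.c_[c["cx"]+k*v[:,0],c["cy"]+k*v[:,1]]
    return np.c_[c["cx"]+c["f"]*v[:,0]/v[:,2],c["cy"]+c["f"]*v[:,1]/v[:,2]]
def ray(c,u,v):
    x,y=(u-c["cx"])/c["f"],(v-c["cy"])/c["f"]
    if c["fish"]:
        r=np.hypot(x,y); d=np.array([np.sin(r)*x/max(r,1e-9),np.sin(r)*y/max(r,1e-9),np.cos(r)])
    else: d=np.array([x,y,1.])
    return c["R"]@(d/np.linalg.norm(d))
def onz(c,u,v,z):
    d=ray(c,u,v); return c["eye"]+d*(z-c["eye"][2])/d[2]
E
python3 - <<'E'
from h import *
for n,(u,v),z in [("cap",(290,157),36),("hub",(437,265),70),("rack",(424,243),20),("rest",(271,207),30),("seat",(132,266),44),("selector",(127,194),80),("heats",(323,291),34),("jar",(226,294),55),("purp1",(514,266),30),("purp2",(387,328),30),("purp3",(454,332),30)]:
    print(n,onz(T,u,v,z).round(), proj(S,onz(T,u,v,z)).round())
t=cv2.imread("pics/top0.png"); s=cv2.imread("pics/scene0.png")
cv2.imwrite("pics/a.png",np.vstack([cv2.resize(t[190:290,370:480],None,fx=5,fy=5,interpolation=2)[:500,:550]]))
cv2.imwrite("pics/b.png",cv2.resize(s[175:265,170:290],None,fx=6,fy=6,interpolation=2))
cv2.imwrite("pics/c.png",cv2.resize(t[160:310,90:310],None,fx=3.5,fy=3.5,interpolation=2))
cv2.imwrite("pics/d.png",cv2.resize(s[235:380,280:540],None,fx=3,fy=3,interpolation=2))
E
```

```text
cap [698. -15.  36.] [[306. 321.]]
hub [ 490. -294.   70.] [[213. 192.]]
rack [ 538. -280.   20.] [[213. 226.]]
rest [599.  18.  30.] [[341. 283.]]
seat [477. 272.  44.] [[489. 262.]]
selector [606. 281.  80.] [[492. 309.]]
heats [440. -86.  34.] [[316. 209.]]
jar [428.  93.  55.] [[402. 218.]]
purp1 [ 497. -451.   30.] [[151. 192.]]
purp2 [ 374. -207.   30.] [[274. 178.]]
purp3 [ 369. -333.   30.] [[224. 165.]]
```

View pics/a.png

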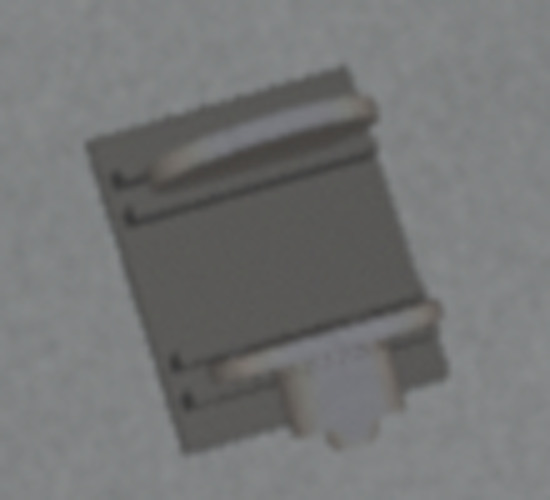

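View pics/b.png

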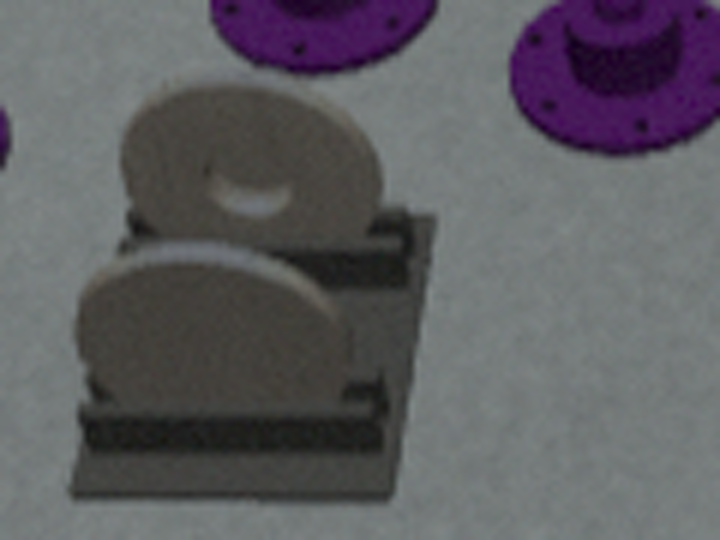

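View pics/c.png

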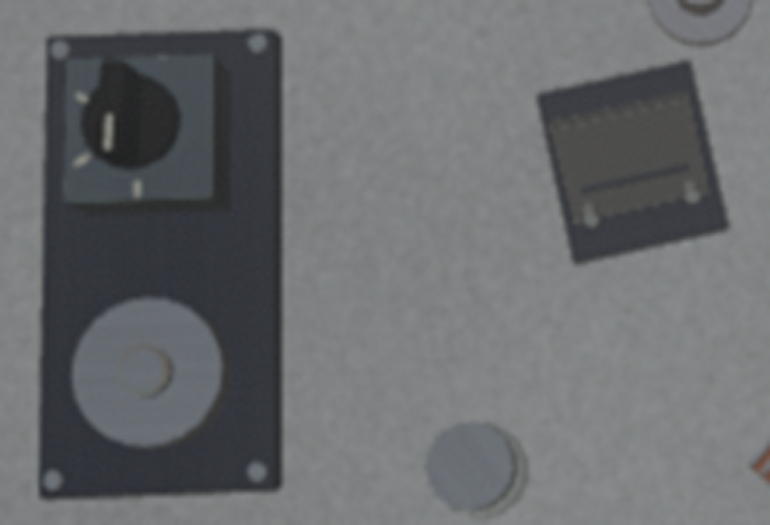

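View pics/d.png

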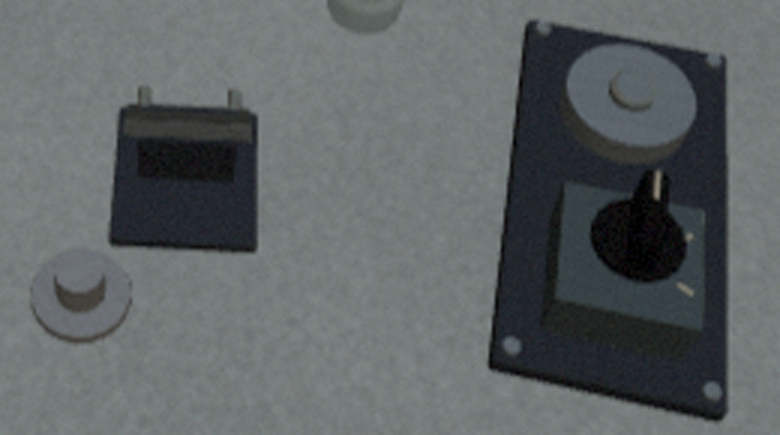

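```bash
cat > fit.py <<'E'
from h import *
from scipy.optimize import least_squares
def A(x,y): return (370+x/5,190+y/5)
def B(x,y): return (170+x/6,175+y/6)
def C(x,y): return (90+x/3.5,160+y/3.5)
def D(x,y): return (280+x/3,235+y/3)
def fit(obs,x0):
    # obs: (cam, pix, local xyz)
    def w(p,l):
        c,s=np.cos(p[2]),np.sin(p[2]); return np.array([p[0]+c*l[0]-s*l[1],p[1]+s*l[0]+c*l[1],l[2]])
    def f(p): return np.concatenate([(proj(o[0],w(p,o[2]))[0]-o[1]) for o in obs])
    r=least_squares(f,x0,loss="soft_l1"); return r.x, f(r.x).reshape(-1,2)
np.set_printoptions(suppress=True,precision=2)
if __name__=="__main__":
    for zb in (0,6,10):
        o=[(T,A(88,143),(65,55,zb)),(T,A(345,68),(65,-55,zb)),(T,A(185,452),(-65,55,zb)),(T,A(447,375),(-65,-55,zb)),
           (S,B(75,497),(65,-55,0)),(S,B(392,497),(65,55,0)),(S,B(433,215),(-65,55,zb))]
        # scene: image right = +y
        p,e=fit(o,[530,-280,0]); print("rack",zb,p,np.abs(e).max(),e.round(1).tolist())
    for zb in (0,6,10):
        o=[(T,C(538,95),(50,45,zb)),(T,C(690,62),(50,-45,zb)),(T,C(575,263),(-50,45,zb)),(T,C(728,228),(-50,-45,zb)),
           (S,D(110,243),(50,-45,0)),(S,D(256,250),(50,45,0))]
        p,e=fit(o,[600,15,0]); print("rest",zb,p,e.round(1).tolist())
    # stand: seat origin; selector at +x 130 -> plate center at x=65?
    for zb in (5,10):
        o=[(T,C(147.5,371),(0,0,35)),(T,C(144,371),(0,0,44)),(T,C(47,36),(195,65,zb)),(T,C(281,31),(195,-65,zb)),(T,C(40,497),(-65,65,zb)),(T,C(280,490),(-65,-65,zb)),
           (S,D(631,101),(0,0,35)),(S,D(630,88),(0,0,44)),(S,D(528,21),(-65,-65,zb)),(S,D(727,57),(-65,65,zb)),(S,D(725,408),(195,65,zb)),(S,D(490,360),(195,-65,zb))]
        p,e=fit(o,[477,272,0]); print("stand",zb,p,e.round(1).tolist())
E
python3 fit.py
```

```text
rack 0 [ 543.31 -281.53    0.32] 1.361730883284281 [[-1.2, 0.2], [-0.3, -0.2], [-0.3, 1.1], [0.4, 0.5], [-1.4, 0.4], [-0.3, 0.3], [-0.3, 0.3]]
rack 6 [ 542.99 -280.56    0.31] 1.5380045140890672 [[-1.2, -0.4], [0.1, -0.6], [-0.5, 1.0], [0.6, 0.5], [-1.0, 0.3], [0.0, 0.4], [-0.1, -1.5]]
rack 10 [ 542.66 -280.02    0.31] 2.810985193003205 [[-1.2, -0.7], [0.3, -0.9], [-0.5, 0.9], [0.8, 0.5], [-0.7, 0.2], [0.3, 0.3], [0.0, -2.8]]
rest 0 [606.46  21.23   0.26] [[-0.8, 0.6], [-0.2, -0.0], [-0.4, 0.8], [0.4, 0.4], [-0.8, 0.8], [-0.6, 0.9]]
rest 6 [605.52  20.98   0.26] [[-1.0, 0.3], [-0.2, -0.4], [-0.6, 0.8], [0.5, 0.3], [-0.8, 0.4], [-0.6, 0.4]]
rest 10 [604.97  20.84   0.26] [[-1.2, 0.1], [-0.2, -0.6], [-0.7, 0.8], [0.5, 0.2], [-0.7, 0.1], [-0.5, 0.1]]
stand 5 [477.29 276.31   0.06] [[-0.8, 0.2], [-1.2, -0.3], [0.2, 1.0], [-0.7, 0.2], [-0.0, 1.0], [-0.3, 0.3], [-0.3, -3.2], [1.3, -1.7], [-1.3, 1.1], [-1.7, 1.4], [-0.7, 3.8], [-0.9, 1.8]]
stand 10 [477.62 275.61   0.06] [[-0.4, 0.0], [-0.8, -0.5], [-0.1, 0.1], [-0.7, -0.6], [-0.6, 0.7], [-0.5, 0.0], [-0.7, -3.2], [0.9, -1.7], [-1.1, -0.5], [-1.2, -0.0], [-0.4, 2.6], [-1.0, 0.4]]
```

```bash
python3 - <<'E'
from fit import *
rk=np.array([543,-280.5]);a=0.31
ex=np.array([np.cos(a),np.sin(a)]);ey=np.array([-ex[1],ex[0]])
for t in (-20,-10,0,10):
    c=rk-30*ex+t*ey
    pts=[np.r_[c+45*ey,52],np.r_[c-45*ey,52],np.r_[c,97],np.r_[c-18*ex,74],np.r_[c-40*ex,52]]
    q=proj(T,np.array(pts)); print(t,c,((q-[370,190])*5).round().tolist(), "scene", ((proj(S,np.array([np.r_[c,97],np.r_[c+45*ey,52],np.r_[c-45*ey,52]]))-[170,175])*6).round().tolist())
E
```

```text
-20 [ 520.53 -308.7 ] [[250.0, 335.0], [476.0, 268.0], [392.0, 284.0], [393.0, 340.0], [397.0, 403.0]] scene [[161.0, 96.0], [317.0, 189.0], [58.0, 189.0]]
-10 [ 517.48 -299.18] [[225.0, 342.0], [451.0, 275.0], [366.0, 292.0], [367.0, 347.0], [372.0, 410.0]] scene [[191.0, 96.0], [346.0, 189.0], [87.0, 189.0]]
0 [ 514.43 -289.65] [[200.0, 349.0], [426.0, 283.0], [340.0, 300.0], [341.0, 355.0], [347.0, 418.0]] scene [[220.0, 96.0], [375.0, 189.0], [116.0, 189.0]]
10 [ 511.38 -280.13] [[174.0, 357.0], [401.0, 290.0], [313.0, 307.0], [315.0, 362.0], [321.0, 425.0]] scene [[250.0, 96.0], [404.0, 189.0], [145.0, 189.0]]
```

```bash
python3 - <<'E'
from fit import *
o=[(T,A(88,143)),(T,A(345,68)),(T,A(185,452)),(T,A(447,375))]
for z in (0,27): print(z,[onz(T,*p[1],z).round(1)[:2].tolist() for p in o])
print(onz(T,*A(183,381),27),onz(T,*A(124,198),27))
print([onz(S,*p,0).round(1)[:2].tolist() for p in (B(75,497),B(392,497),B(433,215))])
rk=np.array([543,-280.5]);a=0.31
ex=np.array([np.cos(a),np.sin(a)]);ey=np.array([-ex[1],ex[0]])
for z in (0,10,27):print(z,((proj(T,np.array([np.r_[rk-30*ex+55*ey,z],np.r_[rk+45*ex+55*ey,z]]))-[370,190])*5).tolist())
E
```

```text
0 [[588.5, -211.5], [621.8, -314.2], [466.7, -250.1], [499.6, -353.3]]
27 [[583.2, -207.9], [615.7, -308.1], [464.3, -245.5], [496.4, -346.3]]
[ 491.46 -244.74   27.  ] [ 561.95 -221.91   27.  ]
[[620.4, -311.5], [587.2, -208.8], [463.6, -249.1]]
0 [[152.44771892484948, 372.2837524131461], [95.0190448222665, 191.3546679498981]]
10 [[156.49702291532492, 369.41812251774394], [98.53878480541766, 186.96961232161883]]
27 [[163.54365127522783, 364.4313324576689], [104.66249271813751, 179.34041244402735]]
```

```bash
cat > plan.py <<'E'
import sys
from h import *
from rig import readout
def state():
    s=readout.sense(); q=s["ee_rot"]; M=rot(q).as_matrix()
    return s,np.array(s["eef_pos"]),np.degrees(np.arctan2(M[1,0],M[0,0])),M
def plan(x,y,z,yaw=None,step=45):
    s,p,y0,M=state()
    print("t",round(s["time_s"],2),"pos",p.round(1),"yaw",round(y0,2),"q6",round(np.degrees(s["joints"][5])),"F",np.round(s["force"],1),"grip",round(s["grip_width"],3))
    dyaw=0 if yaw is None else (yaw-y0+180)%360-180
    d=np.array([x,y,z])-p
    n=max(int(np.ceil(np.linalg.norm(d)/step)),int(np.ceil(abs(dyaw)/8.5)),1)
    a=np.radians(y0); rows=[]
    for i in range(n):
        tx=np.array([np.cos(a),np.sin(a)]); ty=np.array([np.sin(a),-np.cos(a)])
        v=d/n; rows.append([round(v[:2]@tx/10,2),round(v[:2]@ty/10,2),round(-v[2]/10,2),round(-dyaw/n,2)])
        a+=np.radians(dyaw/n)
    for i in range(0,n,8): print(rows[i:i+8])
if __name__=="__main__":
    v=[float(k) for k in sys.argv[1:]]; plan(*v)
E
python3 plan.py 507 -295 260 107.8
```

```text
t 1.65 pos [ 224.  -474.8  303.9] yaw 25.26 q6 -13 F [ 0.4 -0.9  0.2] grip 1.004
[[np.float64(3.33), np.float64(-0.42), np.float64(0.44), np.float64(-8.25)], [np.float64(3.35), np.float64(0.06), np.float64(0.44), np.float64(-8.25)], [np.float64(3.31), np.float64(0.54), np.float64(0.44), np.float64(-8.25)], [np.float64(3.2), np.float64(1.01), np.float64(0.44), np.float64(-8.25)], [np.float64(3.02), np.float64(1.46), np.float64(0.44), np.float64(-8.25)], [np.float64(2.78), np.float64(1.88), np.float64(0.44), np.float64(-8.25)], [np.float64(2.48), np.float64(2.26), np.float64(0.44), np.float64(-8.25)], [np.float64(2.13), np.float64(2.59), np.float64(0.44), np.float64(-8.25)]]
[[np.float64(1.73), np.float64(2.87), np.float64(0.44), np.float64(-8.25)], [np.float64(1.3), np.float64(3.09), np.float64(0.44), np.float64(-8.25)]]
```

Emit:
{"api": "apply_moves", "payload": {"targets": [[3.3,-0.4,0.4,-8.2],[3.3,0.1,0.4,-8.2],[3.3,0.5,0.4,-8.2],[3.2,1.0,0.4,-8.2],[3.0,1.5,0.4,-8.2],[2.8,1.9,0.4,-8.2],[2.5,2.3,0.4,-8.2],[2.1,2.6,0.4,-8.2]]}}

```text
time_s: 2.45
eef_pos: [452.2, -331.7, 271.8]
ee_rot: [0.0, 0.7, 0.714, -0.0]
force: [-0.4, -0.7, 1.0]
grip_width: 1.003
```

Emit:
{"api": "apply_moves", "payload": {"targets": [[1.7,2.9,0.4,-8.2],[1.3,3.1,0.4,-8.2],[0,0,0,0],[0,0,0,0]], "grip": 3.2}}

```text
time_s: 2.85
eef_pos: [508.6, -297.2, 263.6]
ee_rot: [-0.0, 0.593, 0.805, -0.0]
force: [0.9, -0.2, 0.2]
grip_width: 0.377
```

```bash
sed -i 's/rows.append(\[/rows.append([float(k) for k in [/; s/round(-dyaw\/n,2)\])/round(-dyaw\/n,2)]])/' plan.py; python3 plan.py 507 -295 260 107.8; python3 - <<'E'
from rig import *
from rig import capture
from h import *
c=capture("wrist"); cv2.imwrite("pics/w1.png",c["img"][:,:,::-1]); print(c["eye"],c["rotation"])
W=fromcap(c,True)
for p in [(507,-295,97),(507,-295,52)]: print(proj(W,p))
E
```

```text
t 2.85 pos [ 508.6 -297.2  263.6] yaw 107.26 q6 -59 F [ 0.9 -0.2  0.2] grip 0.377
[[0.26, -0.08, 0.36, -0.54]]
[ 487.04072373 -229.02893088  333.31630484] [0.14080661 0.97866998 0.14806444 0.0213423 ]
[[321.40661092 240.54050417]]
[[321.50800712 224.36826206]]
```

View pics/w1.png

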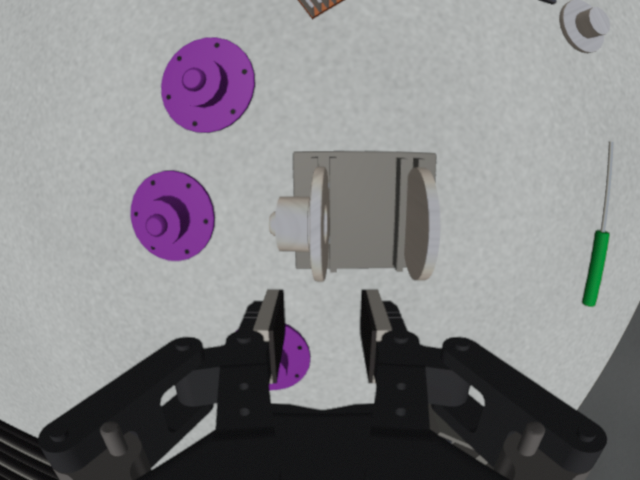

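Emit:
{"api": "apply_moves", "payload": {"targets": [[0.2,-0.3,2.0,-0.5],[0,0,3.5,0],[0,0,3.0,0],[0,0,2.0,0],[0,0,0.7,0],[0,0,0,0]]}}

```text
time_s: 3.5
eef_pos: [504.3, -297.0, 151.8]
ee_rot: [-0.0, 0.59, 0.807, 0.0]
force: [0.0, 0.2, 0.9]
grip_width: 0.376
```

```bash
python3 plan.py 507 -295 151.5; python3 - <<'E'
from rig import capture
from h import *
c=capture("wrist"); cv2.imwrite("pics/w2.png",c["img"][:,:,::-1])
E
```

```text
t 3.5 pos [ 504.3 -297.   151.8] yaw 107.66 q6 -60 F [0.  0.2 0.9] grip 0.376
[[0.11, 0.31, 0.03, 0.0]]
```

View pics/w2.png

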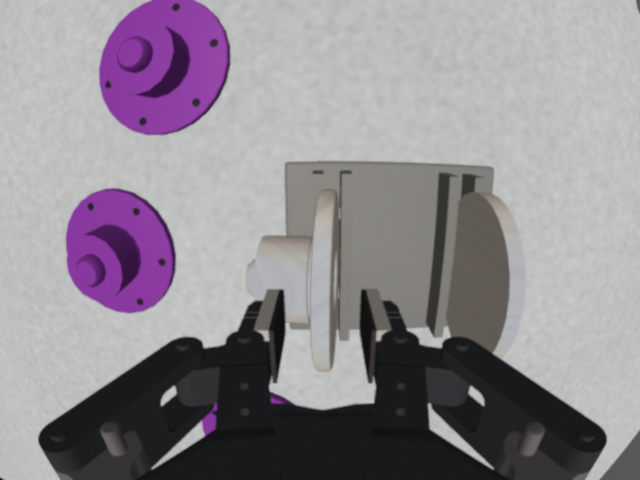

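Emit:
{"api": "apply_moves", "payload": {"targets": [[0,0,0,0],[0,0,0,0],[0,0,0,0],[0,0,0,0],[0,0,0,0]], "grip": 0, "force": 60}}

```text
time_s: 4.05
eef_pos: [505.9, -296.6, 153.2]
ee_rot: [0.002, 0.59, 0.808, 0.0]
force: [6.1, 1.8, 6.4]
grip_width: 0.076
```

Emit:
{"api": "apply_moves", "payload": {"targets": [[0,0,-0.5,0],[0,0,-1.5,0],[0,0,-3,0],[0,0,-4,0],[0,0,-4,0],[0,0,0,0]]}}

```text
time_s: 4.65
eef_pos: [505.5, -297.2, 287.1]
ee_rot: [0.004, 0.589, 0.808, -0.001]
force: [0.3, 0.2, -4.3]
grip_width: 0.07
```

```bash
python3 plan.py 507 -295 151.5; python3 - <<'E'
from rig import capture
from h import *
c=capture("wrist"); cv2.imwrite("pics/w3.png",c["img"][:,:,::-1])
c=capture("scene"); cv2.imwrite("pics/s3.png",c["img"][:,:,::-1])
E
```

```text
t 4.65 pos [ 505.5 -297.2  287.1] yaw 107.77 q6 -60 F [ 0.3  0.2 -4.3] grip 0.07
[[0.04, 0.05, 3.39, 0.0], [0.04, 0.05, 3.39, 0.0], [0.04, 0.05, 3.39, 0.0], [0.04, 0.05, 3.39, 0.0]]
```

View pics/w3.png

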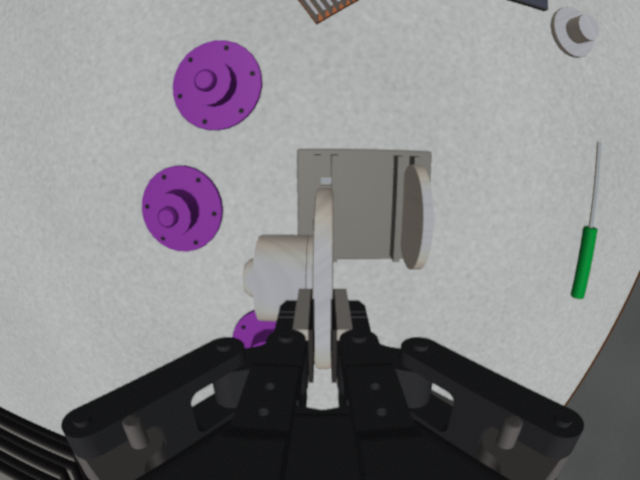

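View pics/s3.png

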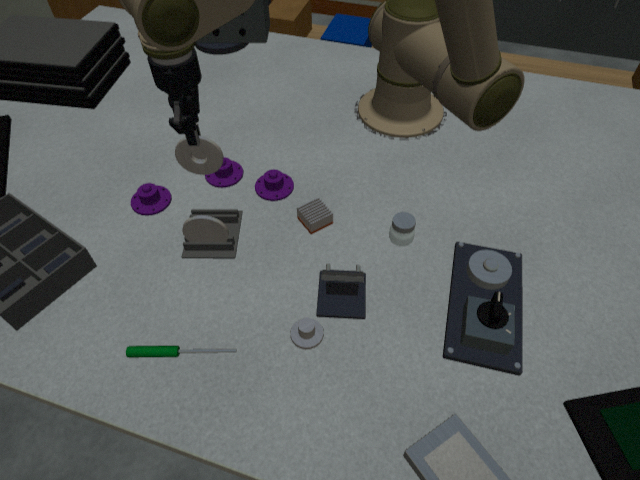

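```bash
python3 plan.py 540 -60 280 104.9
```

```text
t 4.75 pos [ 504.5 -296.3  281.4] yaw 107.76 q6 -60 F [-0.1  0.2 -4.6] grip 0.073
[[3.57, 1.76, 0.02, 0.48], [3.59, 1.73, 0.02, 0.48], [3.6, 1.7, 0.02, 0.48], [3.61, 1.67, 0.02, 0.48], [3.63, 1.64, 0.02, 0.48], [3.64, 1.61, 0.02, 0.48]]
```

Emit:
{"api": "apply_moves", "payload": {"targets": [[3.6,1.7,0,0.5],[3.6,1.7,0,0.5],[3.6,1.7,0,0.5],[3.6,1.7,0,0.5],[3.6,1.6,0,0.5],[3.6,1.6,0,0.4],[0,0,0,0],[0,0,0,0]]}}

```text
time_s: 5.55
eef_pos: [538.9, -60.4, 280.0]
ee_rot: [-0.002, 0.609, 0.793, -0.001]
force: [-0.1, -0.3, -3.8]
grip_width: 0.079
```

```bash
python3 plan.py 577 13.4 280 104.9; python3 - <<'E'
from rig import capture
from h import *
c=capture("wrist"); cv2.imwrite("pics/w4.png",c["img"][:,:,::-1])
import json; json.dump({k:(v if isinstance(v,(int,float)) else np.array(v).tolist()) for k,v in c.items() if k!="img"},open("w4.json","w"))
E
```

```text
t 5.55 pos [538.9 -60.4 280. ] yaw 104.95 q6 -34 F [-0.1 -0.3 -3.8] grip 0.079
[[3.07, 2.79, 0.0, 0.02], [3.07, 2.79, 0.0, 0.02]]
```

View pics/w4.png

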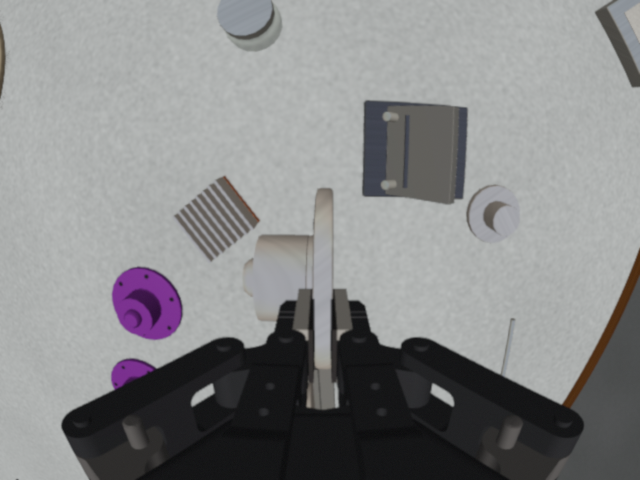

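```bash
python3 - <<'E'
from fit import *
import json
c=json.load(open("w4.json")); W=fromcap(c,True)
for zb in (0,5,8):
    print(zb,[onz(W,*p,zb).round(1)[:2].tolist() for p in [(365,101),(467,107),(464,198),(362,195)]])
    o=[(W,np.array(p),l+(zb,)) for p,l in [((365,101),(-50,45)),((467,107),(50,45)),((464,198),(50,-45)),((362,195),(-50,-45))]]
    p,e=fit(o,[605,21,.26]); print(p,e.tolist())
a=p[2];ex=np.array([np.cos(a),np.sin(a)]);ey=np.array([-ex[1],ex[0]])
# predicted bed top edge & pins
bt=14*.7071
L=lambda x,y,z: np.r_[p[:2]+x*ex+y*ey,z]
print("bed top edge",proj(W,np.array([L(bt,38,70+bt),L(bt,-38,70+bt)])))
pr=lambda t,y,s: L(.7071*t-.7071*s,y,70+.7071*t+.7071*s)
for y in (25,27,30): print("pin",y,proj(W,np.array([pr(-40,y,0),pr(-40,y,12),pr(-40,-y,0),pr(-40,-y,12)])).round().tolist())
E
```

```text
0 [[549.3, 50.6], [646.6, 76.9], [671.1, -10.4], [570.7, -36.3]]
[609.28  20.14   0.26] [[0.30554538386769536, -0.327242428266004], [-0.5097325376357844, 0.3431361826417003], [-1.8366943223396675, -0.3416933643974289], [1.7232809799218103, 0.2704569372369292]]
5 [[548.9, 50.0], [644.8, 75.9], [669.0, -10.2], [569.9, -35.6]]
[608.12  20.04   0.26] [[-0.32171306709790315, -1.0686881399993524], [0.30415126352085053, -0.252661812531386], [-1.1135461072551607, 0.30554466491454946], [1.0806500493296767, 0.8982611723798755]]
8 [[548.6, 49.6], [643.8, 75.3], [667.7, -10.0], [569.5, -35.2]]
[607.43  19.98   0.26] [[-0.687670436540543, -1.5504868398290625], [0.8196488485057785, -0.6046309829052348], [-0.6857362166385883, 0.713295484235033], [0.6703428003244767, 1.256644217433859]]
bed top edge [[454.03 104.84]
 [449.41 204.38]]
pin 25 [[395.0, 120.0], [386.0, 120.0], [393.0, 180.0], [385.0, 181.0]]
pin 27 [[395.0, 118.0], [386.0, 117.0], [393.0, 182.0], [385.0, 183.0]]
pin 30 [[395.0, 115.0], [386.0, 114.0], [393.0, 186.0], [384.0, 187.0]]
```

```bash
python3 plan.py 580 12.5 280 104.9
```

```text
t 5.6 pos [539.  -61.2 280.4] yaw 104.87 q6 -34 F [-0.9 -0.5 -2.1] grip 0.079
[[3.04, 2.93, 0.02, -0.02], [3.04, 2.93, 0.02, -0.02]]
```

Emit:
{"api": "apply_moves", "payload": {"targets": [[3.0,2.9,0,0],[3.0,2.9,0,0],[0,0,3.0,0],[0,0,3.0,0],[0,0,1.8,0],[0,0,0,0]]}}

```text
time_s: 6.2
eef_pos: [578.9, 10.8, 200.5]
ee_rot: [-0.003, 0.61, 0.792, -0.002]
force: [-0.6, 0.2, -2.6]
grip_width: 0.072
```

```bash
python3 plan.py 580 12.5 193 104.9; python3 - <<'E'
from rig import capture
from h import *
c=capture("scene"); cv2.imwrite("pics/s5.png",cv2.resize(c["img"][200:340,270:430,::-1],None,fx=4,fy=4,interpolation=2))
E
```

```text
t 6.2 pos [578.9  10.8 200.5] yaw 104.76 q6 -25 F [-0.6  0.2 -2.6] grip 0.072
[[0.13, 0.15, 0.75, -0.14]]
```

View pics/s5.png

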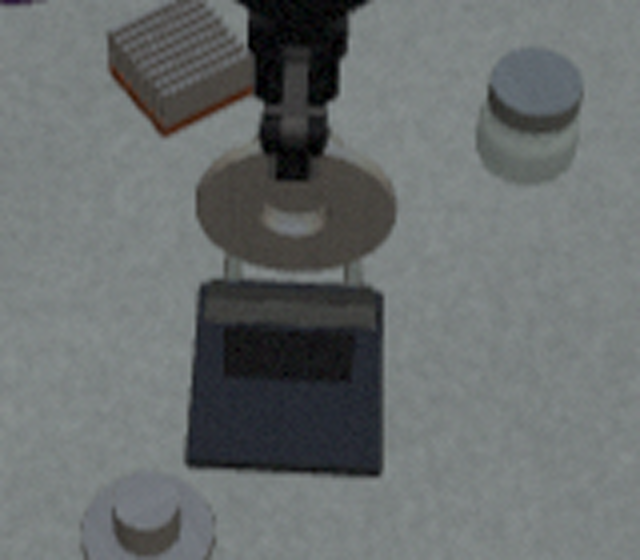

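Emit:
{"api": "apply_moves", "payload": {"targets": [[0.1,0.1,0.5,0],[0,0,0.3,0],[0,0,0,0]]}}

```text
time_s: 6.55
eef_pos: [580.8, 13.0, 196.1]
ee_rot: [0.0, 0.61, 0.793, 0.0]
force: [-0.9, 0.3, -3.4]
grip_width: 0.073
```

Emit:
{"api": "apply_moves", "payload": {"targets": [[0,0,0.2,0],[0,0,0.1,0],[0,0,0,0]]}}

```text
time_s: 6.85
eef_pos: [581.0, 13.0, 193.8]
ee_rot: [0.001, 0.61, 0.793, 0.0]
force: [-1.4, 0.1, 3.6]
grip_width: 0.073
```

Emit:
{"api": "apply_moves", "payload": {"targets": [[0,0.9,0,0],[0,0.9,0,0],[0,0.9,0,0],[0,1.0,0,0],[0,1.0,0,0],[0,0.8,0,0],[0,0,0,0]], "grip": 5.0}}

```text
time_s: 7.55
eef_pos: [634.8, 27.6, 192.6]
ee_rot: [0.0, 0.61, 0.793, 0.0]
force: [-0.2, 0.9, 0.3]
grip_width: 0.583
```

```bash
python3 plan.py 580 12.5 193 104.9; python3 - <<'E'
from rig import capture
from h import *
c=capture("scene"); cv2.imwrite("pics/s6.png",cv2.resize(c["img"][200:340,270:430,::-1],None,fx=4,fy=4,interpolation=2))
c=capture("wrist"); cv2.imwrite("pics/w6.png",c["img"][:,:,::-1])
E
```

```text
t 7.55 pos [634.8  27.6 192.6] yaw 104.88 q6 -23 F [-0.2  0.9  0.3] grip 0.583
[[-0.02, -2.84, -0.02, -0.01], [-0.02, -2.84, -0.02, -0.01]]
```

View pics/s6.png

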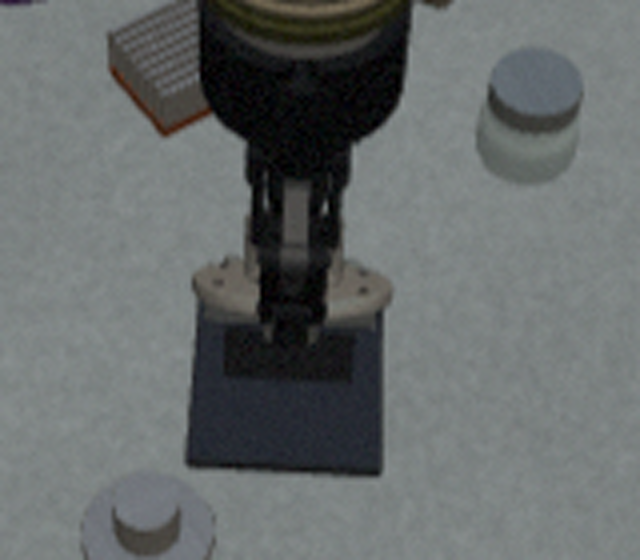

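View pics/w6.png

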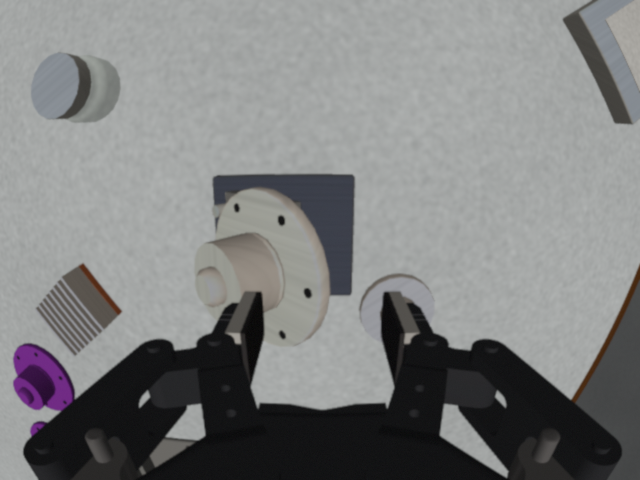

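Emit:
{"api": "apply_moves", "payload": {"targets": [[0,0,-2.0,0],[0,0,-4.0,0],[0,0,-3.0,0],[0,0,0,0]], "grip": 6.5}}

```text
time_s: 8.05
eef_pos: [634.6, 27.1, 287.8]
ee_rot: [0.004, 0.61, 0.793, 0.002]
force: [-0.0, 0.1, 0.1]
grip_width: 0.762
```

```bash
python3 plan.py 590.6 15.4 270 14.9
```

```text
t 8.05 pos [634.6  27.1 287.8] yaw 104.85 q6 -23 F [-0.   0.1  0.1] grip 0.762
[[-0.0, -0.41, 0.16, 8.18], [-0.06, -0.41, 0.16, 8.18], [-0.12, -0.4, 0.16, 8.18], [-0.17, -0.38, 0.16, 8.18], [-0.22, -0.35, 0.16, 8.18], [-0.27, -0.31, 0.16, 8.18], [-0.31, -0.27, 0.16, 8.18], [-0.35, -0.22, 0.16, 8.18]]
[[-0.38, -0.17, 0.16, 8.18], [-0.4, -0.12, 0.16, 8.18], [-0.41, -0.06, 0.16, 8.18]]
```

Emit:
{"api": "apply_moves", "payload": {"targets": [[0,-0.4,0.2,8.2],[-0.1,-0.4,0.2,8.2],[-0.1,-0.4,0.2,8.2],[-0.2,-0.4,0.2,8.2],[-0.2,-0.4,0.2,8.2],[-0.3,-0.3,0.2,8.2],[-0.3,-0.3,0.2,8.2],[-0.4,-0.2,0.2,8.2]]}}

```text
time_s: 8.85
eef_pos: [600.6, 18.1, 266.1]
ee_rot: [-0.0, 0.943, 0.333, -0.0]
force: [0.5, 0.3, -0.6]
grip_width: 0.761
```

Emit:
{"api": "apply_moves", "payload": {"targets": [[-0.4,-0.2,0.1,8.2],[-0.4,-0.1,0.1,8.1],[-0.4,-0.1,0,8.1],[0,0,0,0],[0,0,0,0]]}}

```text
time_s: 9.35
eef_pos: [588.6, 15.3, 264.6]
ee_rot: [-0.0, 0.991, 0.131, -0.0]
force: [0.6, -0.2, 0.1]
grip_width: 0.765
```

```bash
python3 plan.py 590.6 15.4 148 14.9; cat > cap.py <<'E'
import sys,json
from rig import capture
from h import *
n,name=sys.argv[1:3]
c=capture(n); cv2.imwrite(f"pics/{name}.png",c["img"][:,:,::-1])
json.dump({k:(v if isinstance(v,(int,float)) else np.array(v).tolist()) for k,v in c.items() if k!="img"},open(f"{name}.json","w"))
E
cat >> h.py <<'E'
import json
def load(name,fish=True): return fromcap(json.load(open(name+".json")),fish)
E
python3 cap.py wrist w7
```

```text
t 9.35 pos [588.6  15.3 264.6] yaw 15.07 q6 65 F [ 0.6 -0.2  0.1] grip 0.765
[[0.06, 0.01, 3.89, 0.06], [0.06, 0.01, 3.89, 0.06], [0.06, 0.01, 3.89, 0.06]]
```

View pics/w7.png

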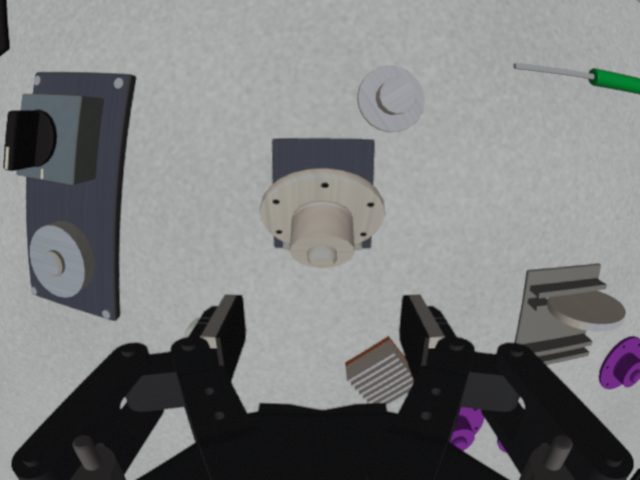

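```bash
python3 - <<'E'
from fit import *
W=load("w7"); p=np.array([608,20.]);a=.26
ex=np.array([np.cos(a),np.sin(a)]);ey=np.array([-ex[1],ex[0]])
L=lambda x,y,z: np.r_[p+x*ex+y*ey,z]
print(proj(W,np.array([L(-31.1,0,101.1),L(0,0,70),L(-5.7,0,75.7)])))
print("nose at z101",onz(W,321,256,101.1),L(-31.1,0,101.1))
print("cap",onz(W,400,95,36),"seat",onz(W,54,262,44),onz(W,62,260,35))
E
```

```text
[[322.47 261.58]
 [322.54 206.58]
 [322.53 215.96]]
nose at z101 [581.48  13.96 101.1 ] [577.95  12.   101.1 ]
cap [706.57 -17.56  36.  ] seat [483.6 268.6  44. ] [483.89 264.35  35.  ]
```

Emit:
{"api": "apply_moves", "payload": {"targets": [[0.2,0,3.5,0.1],[0.1,0,4.0,0.1],[0.1,0,2.5,0],[0,0,1.2,0],[0,0,0,0]]}}

```text
time_s: 9.9
eef_pos: [592.3, 16.4, 151.7]
ee_rot: [-0.0, 0.992, 0.128, -0.001]
force: [0.4, -0.9, 0.9]
grip_width: 0.765
```

```bash
python3 plan.py 592.5 16 148 14.9;python3 cap.py wrist w8; python3 cap.py scene s8
```

```text
t 9.9 pos [592.3  16.4 151.7] yaw 14.73 q6 66 F [ 0.4 -0.9  0.9] grip 0.765
[[0.01, 0.04, 0.37, -0.17]]
```

View pics/w8.png

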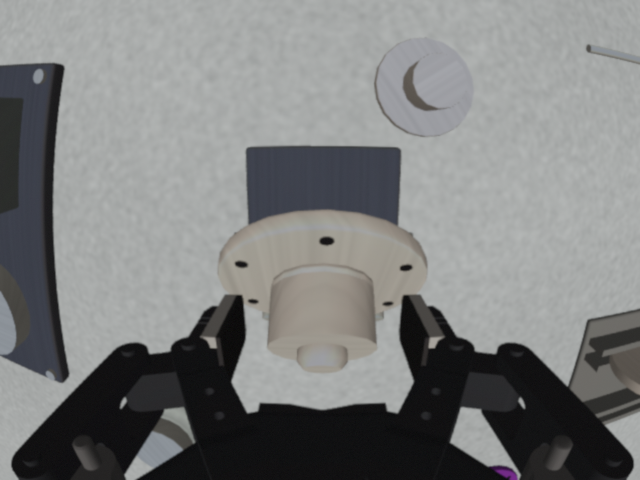

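Jaws straddle the boss. Down a touch more, then close gently.

Emit:
{"api": "apply_moves", "payload": {"targets": [[0,0,0.3,0],[0,0,0,0],[0,0,0,0],[0,0,0,0],[0,0,0,0]], "grip": 0, "force": 40}}

```text
time_s: 10.5
eef_pos: [592.9, 16.4, 150.9]
ee_rot: [0.0, 0.992, 0.128, 0.001]
force: [-1.3, 1.3, 6.0]
grip_width: 0.496
```

Emit:
{"api": "apply_moves", "payload": {"targets": [[0,0,-0.3,0],[0,0,-0.6,0],[0,0,-1.5,0],[0,0,-3,0],[0,0,-3,0],[0,0,0,0]]}}

```text
time_s: 11.1
eef_pos: [593.7, 16.1, 237.9]
ee_rot: [0.001, 0.992, 0.128, 0.003]
force: [0.5, -0.5, -2.7]
grip_width: 0.497
```

```bash
python3 plan.py 592.5 16 148 14.9;python3 cap.py wrist w9; python3 cap.py scene s9; python3 -c "
from h import *
s=cv2.imread('pics/s9.png');cv2.imwrite('pics/s9c.png',cv2.resize(s[150:340,250:450],None,fx=3,fy=3))"
```

```text
t 11.1 pos [593.7  16.1 237.9] yaw 14.66 q6 66 F [ 0.5 -0.5 -2.7] grip 0.497
[[-0.06, -0.01, 4.5, -0.12], [-0.06, -0.01, 4.5, -0.12]]
```

View pics/w9.png

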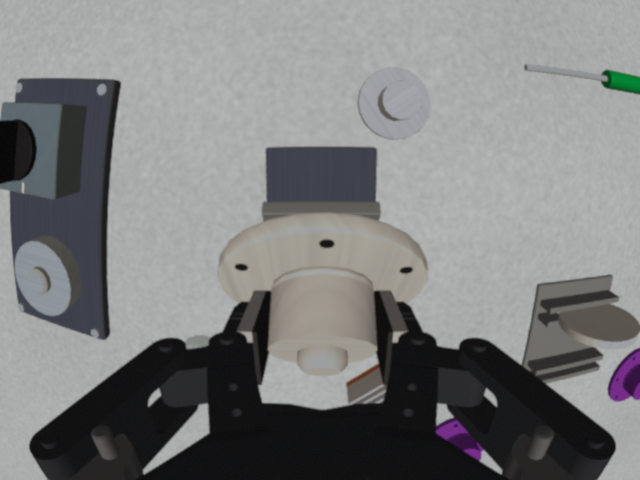

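View pics/s9c.png

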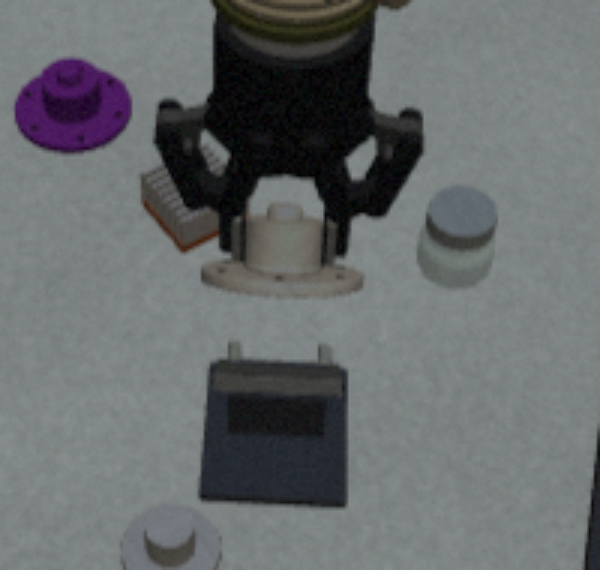

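```bash
python3 plan.py 570 135 130 14.7
```

```text
t 11.2 pos [592.4  16.3 233.3] yaw 14.65 q6 66 F [-0.3 -0.  -4.3] grip 0.5
[[0.21, -3.01, 2.58, -0.01], [0.21, -3.01, 2.58, -0.01], [0.21, -3.01, 2.58, -0.01], [0.21, -3.01, 2.58, -0.01]]
```

Emit:
{"api": "apply_moves", "payload": {"targets": [[0.2,-3.5,0,0],[0.2,-4.0,0,0],[0.2,-4.0,0,0],[0.2,-0.5,4.0,0],[0,0,3.8,0],[0,0,2.5,0],[0,0,0,0]]}}

```text
time_s: 11.9
eef_pos: [567.5, 134.4, 125.8]
ee_rot: [-0.0, 0.992, 0.128, -0.005]
force: [-0.8, -0.4, -2.3]
grip_width: 0.5
```

Emit:
{"api": "apply_moves", "payload": {"targets": [[0,0,0.8,0],[0,0,0.4,0],[0,0,0,0]], "force": 20}}

```text
time_s: 12.2
eef_pos: [570.1, 134.4, 119.2]
ee_rot: [0.0, 0.992, 0.127, 0.0]
force: [-0.8, -0.1, -3.2]
grip_width: 0.498
```

Emit:
{"api": "apply_moves", "payload": {"targets": [[0,0,0.3,0],[0,0,0.3,0],[0,0,0,0]]}}

```text
time_s: 12.5
eef_pos: [569.9, 134.4, 112.7]
ee_rot: [0.0, 0.992, 0.128, -0.0]
force: [0.1, 0.4, -3.5]
grip_width: 0.496
```

Emit:
{"api": "apply_moves", "payload": {"targets": [[0,0,0.3,0],[0.5,0,0.2,0],[0.7,0,0.2,0],[0,0,0,0]]}}

```text
time_s: 12.9
eef_pos: [582.5, 137.7, 106.0]
ee_rot: [-0.0, 0.992, 0.128, 0.001]
force: [-0.8, -0.0, 4.4]
grip_width: 0.5
```

```bash
python3 plan.py 570 135 88 14.7; python3 cap.py wrist w10
```

```text
t 12.9 pos [582.5 137.7 106. ] yaw 14.65 q6 77 F [-0.8 -0.   4.4] grip 0.5
[[-1.28, -0.06, 1.8, -0.05]]
```

View pics/w10.png

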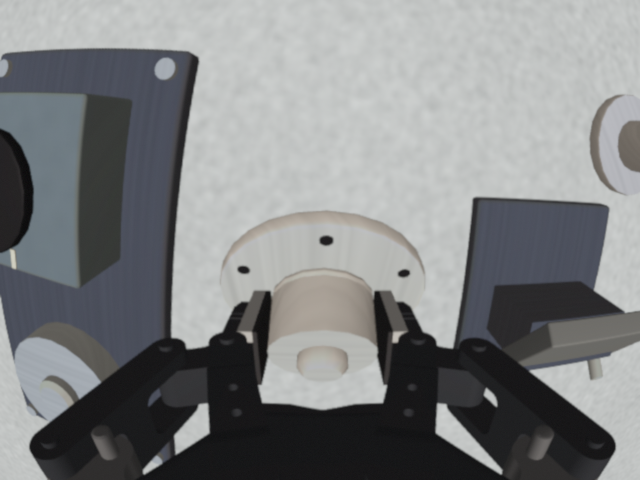

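Emit:
{"api": "apply_moves", "payload": {"targets": [[0.8,0,0.2,0],[0.7,0,0.3,0],[0.6,0,0.4,0],[0.6,0,0.4,0],[0,0,0,0]]}}

```text
time_s: 13.45
eef_pos: [608.5, 144.6, 92.2]
ee_rot: [-0.0, 0.992, 0.127, 0.0]
force: [-0.2, 0.5, 0.7]
grip_width: 0.5
```

```bash
python3 plan.py 570 135 88 14.7; python3 cap.py wrist w11
```

```text
t 13.45 pos [608.5 144.6  92.2] yaw 14.65 q6 78 F [-0.2  0.5  0.7] grip 0.5
[[-3.96, -0.05, 0.42, -0.05]]
```

View pics/w11.png

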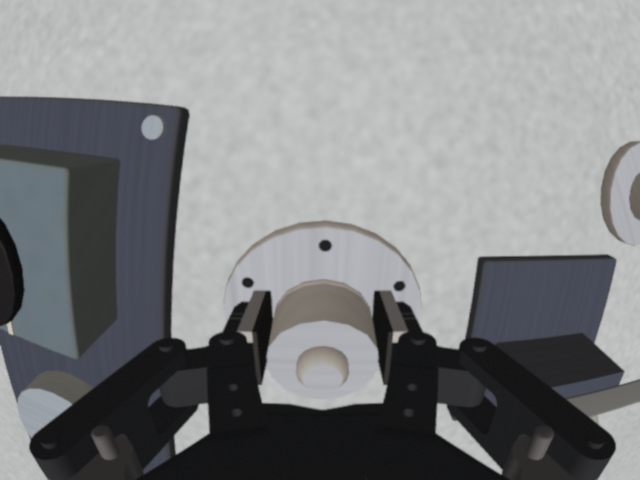

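Emit:
{"api": "apply_moves", "payload": {"targets": [[0.5,0,0.3,0],[0.3,0,0.3,0],[0,0,0.2,0],[0,0,0,0]]}}

```text
time_s: 13.9
eef_pos: [616.4, 146.5, 85.5]
ee_rot: [-0.0, 0.992, 0.127, 0.002]
force: [3.9, 1.7, 4.0]
grip_width: 0.503
```

```bash
python3 plan.py 570 135 88 14.7; python3 cap.py wrist w12
```

```text
t 13.9 pos [616.4 146.5  85.5] yaw 14.65 q6 78 F [3.9 1.7 4. ] grip 0.503
[[-2.39, -0.03, -0.13, -0.03], [-2.39, -0.03, -0.13, -0.03]]
```

View pics/w12.png

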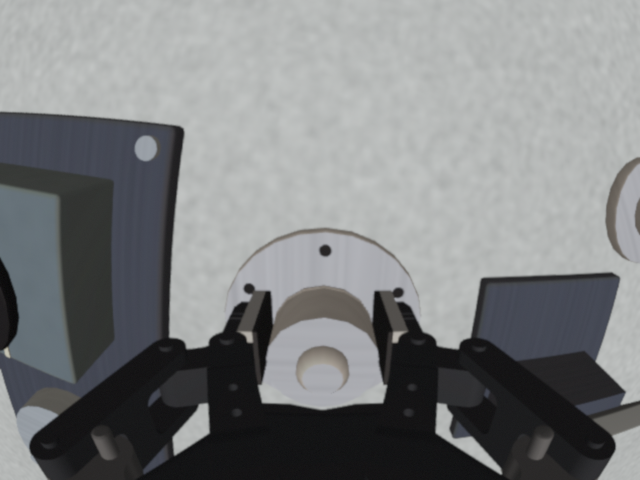

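Emit:
{"api": "apply_moves", "payload": {"targets": [[0,0,0,0],[0,0,0,0],[0,0,0,0],[0,0,0,-8],[0,0,0,-8],[0,0,0,-8],[0,0,0,-8],[0,0,0,-8]], "grip": 7.0}}

```text
time_s: 14.75
eef_pos: [615.2, 146.3, 84.6]
ee_rot: [-0.0, 0.887, 0.462, -0.0]
force: [-0.2, -0.9, -1.2]
grip_width: 0.825
```

Emit:
{"api": "apply_moves", "payload": {"targets": [[0,0,0,-8],[0,0,0,-8],[0,0,0,-8],[0,0,0,-8],[0,0,0,-8],[0,0,0,-8],[0,0,0,-2],[0,0,0,0]]}}

```text
time_s: 15.55
eef_pos: [615.3, 146.3, 84.7]
ee_rot: [-0.0, 0.611, 0.792, -0.0]
force: [0.5, 0.2, -0.3]
grip_width: 0.818
```

```bash
python3 plan.py 616.4 146.5 83 104.65; python3 cap.py wrist w13;python3 cap.py scene s13; python3 -c "
from h import *
s=cv2.imread('pics/s13.png');cv2.imwrite('pics/s13c.png',cv2.resize(s[200:350,340:500],None,fx=4,fy=4))"
```

```text
t 15.55 pos [615.3 146.3  84.7] yaw 104.66 q6 -12 F [ 0.5  0.2 -0.3] grip 0.818
[[-0.01, 0.11, 0.17, 0.01]]
```

View pics/w13.png

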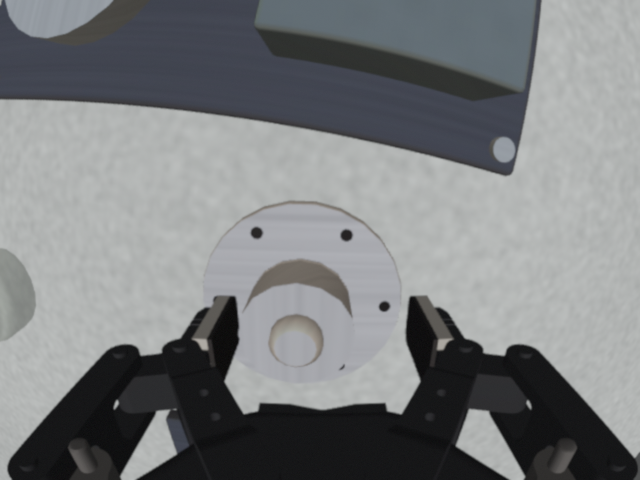

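View pics/s13c.png

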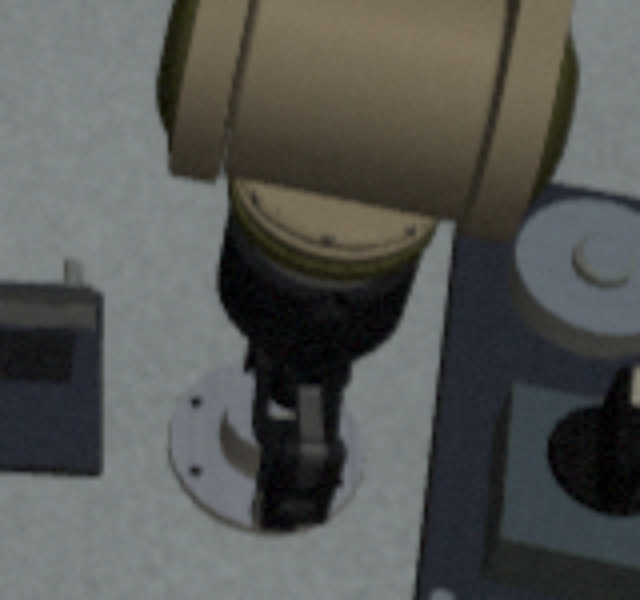

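Emit:
{"api": "apply_moves", "payload": {"targets": [[0,-0.6,0.2,0],[0,0,0,0],[0,0,0,0],[0,0,0,0],[0,0,0,0],[0,0,0,0]], "grip": 0, "force": 50}}

```text
time_s: 16.25
eef_pos: [609.5, 144.8, 82.8]
ee_rot: [-0.0, 0.611, 0.792, -0.0]
force: [-1.6, -0.8, 0.7]
grip_width: 0.494
```

Emit:
{"api": "apply_moves", "payload": {"targets": [[0,0,-0.5,0],[0,0,-1.5,0],[0,0,-3,0],[0,0,-4,0],[0,0,-3,0],[0,0,0,0]]}}

```text
time_s: 16.85
eef_pos: [611.3, 145.0, 208.9]
ee_rot: [0.004, 0.611, 0.792, 0.003]
force: [0.7, 0.6, -2.9]
grip_width: 0.506
```

```bash
python3 plan.py 480 270 200 104.65; python3 cap.py wrist w14
```

```text
t 16.85 pos [611.3 145.  208.9] yaw 104.66 q6 -12 F [ 0.7  0.6 -2.9] grip 0.506
[[3.08, -1.91, 0.18, 0.0], [3.08, -1.91, 0.18, 0.0], [3.08, -1.91, 0.18, 0.0], [3.08, -1.91, 0.18, 0.0], [3.08, -1.91, 0.18, 0.0]]
```

View pics/w14.png

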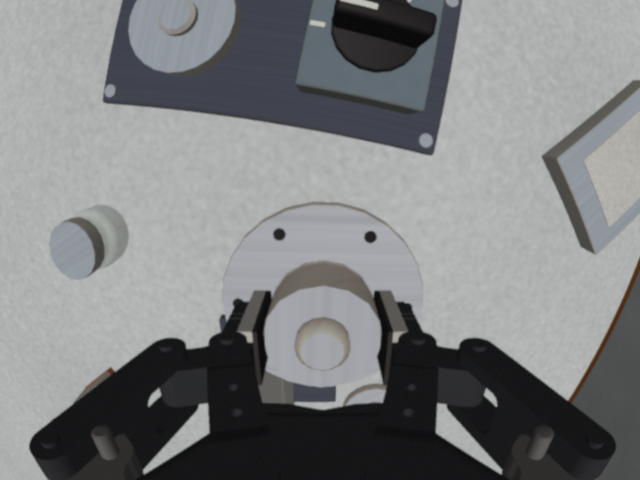

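```bash
python3 plan.py 490 185 210 104.65; python3 - <<'E'
from h import *
W=load("w14")
print(proj(W,(611.3,145.0,208.9-38.8)), proj(W,(610.5,144.8,206-38.8)))
E
```

```text
t 16.9 pos [610.4 144.9 205.7] yaw 104.66 q6 -12 F [-0.5  0.1 -3.9] grip 0.498
[[2.31, -3.54, -0.14, 0.0], [2.31, -3.54, -0.14, 0.0], [2.31, -3.54, -0.14, 0.0]]
[[322.05613584 351.38117052]] [[319.62229064 346.87953886]]
```

Emit:
{"api": "apply_moves", "payload": {"targets": [[2.3,-3.5,0,0],[2.3,-3.5,0,0],[2.3,-3.6,0,0],[0,0,0,0],[0,0,0,0],[0,0,0,0]]}}

```text
time_s: 17.5
eef_pos: [490.3, 184.5, 202.5]
ee_rot: [0.0, 0.611, 0.791, -0.0]
force: [0.4, -0.3, -3.1]
grip_width: 0.503
```

```bash
python3 plan.py 480 270 200 104.65; python3 cap.py wrist w15; python3 -c "
from h import *
s=cv2.imread('pics/w15.png');cv2.imwrite('pics/w15c.png',cv2.resize(s[0:300,150:550],None,fx=2,fy=2,interpolation=2))"
```

```text
t 17.5 pos [490.3 184.5 202.5] yaw 104.63 q6 -7 F [ 0.4 -0.3 -3.1] grip 0.503
[[4.27, 0.58, 0.13, -0.01], [4.27, 0.58, 0.13, -0.01]]
```

View pics/w15c.png

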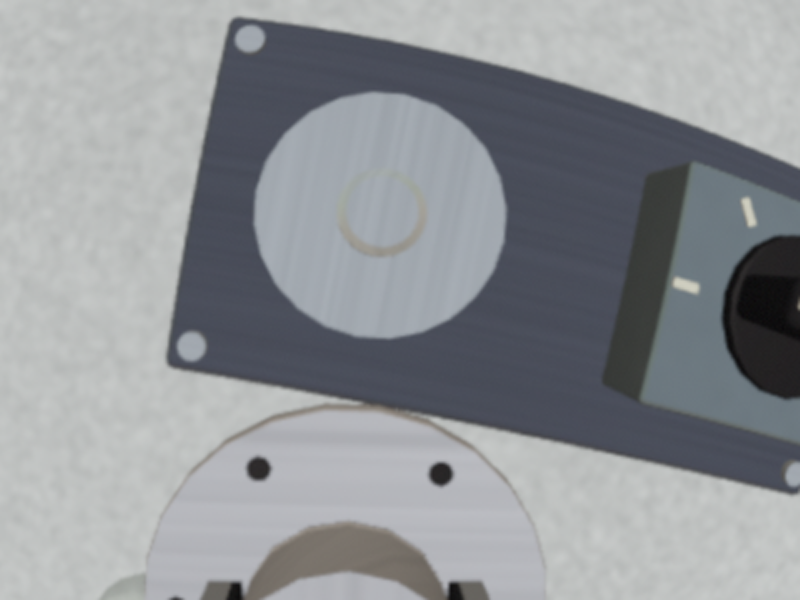

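```bash
cat > seat.py <<'E'
from fit import *
def circ(W,x0,z,r,ext):
    # ext: left col, right col, top row, bottom row  (pixel)
    th=np.linspace(0,2*np.pi,361)
    def ex(p):
        q=proj(W,np.c_[p[0]+r*np.cos(th),p[1]+r*np.sin(th),np.full(361,z)])
        return np.array([q[:,0].min(),q[:,0].max(),q[:,1].min(),q[:,1].max()])
    f=lambda p:[(a-b) for a,b in zip(ex(p),ext) if b is not None]
    r_=least_squares(f,x0); return r_.x,np.array(f(r_.x))
E
python3 - <<'E'
from seat import *
W=load("w15")
print("seat",circ(W,[480,270],35,40,[150+254/2,150+507/2,92/2,338/2]))
print("spigot top r11",circ(W,[480,270],44,11,[150+343/2,150+424/2,168/2,247/2]))
print("spigot base r14",circ(W,[480,270],41,14,[150+338/2,150+428/2,168/2,257/2]))
t=np.array([490.3,184.5]); z=202.5-82.8
print("hub flange",circ(W,t,z+8,45,[150+147/2,150+545/2,403/2,None]), t)
E
```

```text
seat (array([478.8, 274.1]), array([ 0.13, -0.13, -0.2 ,  0.19]))
spigot top r11 (array([478.65, 275.29]), array([ 2.04, -2.06,  2.  , -1.98]))
spigot base r14 (array([479.01, 274.06]), array([-0.35,  0.35, -0.07,  0.07]))
hub flange (array([490.36, 184.65]), array([-2.73,  2.73,  0.5 ])) [490.3 184.5]
```

```bash
python3 plan.py 479 274 160 104.65 40
```

```text
t 17.55 pos [490.4 184.4 202.5] yaw 104.62 q6 -7 F [ 0.3 -0.5 -2.7] grip 0.496
[[2.99, 0.38, 1.42, -0.01], [2.99, 0.39, 1.42, -0.01], [2.99, 0.39, 1.42, -0.01]]
```

Emit:
{"api": "apply_moves", "payload": {"targets": [[3.0,0.4,1.4,0],[3.0,0.4,1.4,0],[3.0,0.4,1.4,0],[0,0,0,0],[0,0,0,0],[0,0,0,0]]}}

```text
time_s: 18.15
eef_pos: [479.2, 274.2, 161.1]
ee_rot: [0.0, 0.612, 0.791, 0.0]
force: [-0.3, -0.6, -2.8]
grip_width: 0.497
```

```bash
python3 plan.py 479 274 135 104.65 40; python3 cap.py scene s16; python3 -c "
from h import *
s=cv2.imread('pics/s16.png');cv2.imwrite('pics/s16c.png',cv2.resize(s[180:360,400:560],None,fx=4,fy=4))"
```

```text
t 18.15 pos [479.2 274.2 161.1] yaw 104.6 q6 3 F [-0.3 -0.6 -2.8] grip 0.497
[[-0.01, -0.03, 2.61, -0.05]]
```

View pics/s16c.png

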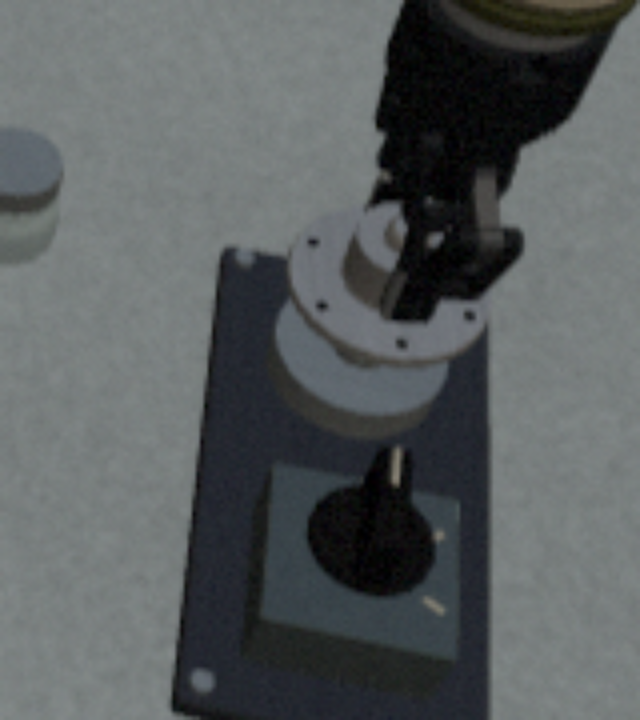

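```bash
python3 - <<'E'
from seat import *
off=np.array([400,180])
a=circ(S,[479,274],35,40,[400+273/4,400+448/4,None,180+417/4])
b=circ(S,[479,274],86.3,45,[400+287/4,400+487/4,180+207/4,180+362/4])
print(a,b)
E
```

```text
(array([480.35, 276.49]), array([ 0.11, -0.11,  0.01])) (array([482.03, 275.04]), array([-0.68,  0.67, -0.25,  0.16]))
```

Emit:
{"api": "apply_moves", "payload": {"targets": [[0,0,1.5,0],[0,0,1.0,0],[0,0,0.5,0],[0,0,0.2,0],[0,0,0,0]]}}

```text
time_s: 18.7
eef_pos: [478.7, 274.8, 129.0]
ee_rot: [0.0, 0.611, 0.791, 0.0]
force: [1.4, -0.2, -2.4]
grip_width: 0.497
```

Emit:
{"api": "apply_moves", "payload": {"targets": [[0,0,0.2,0],[0,0,0.2,0],[0,0,0,0]]}}

```text
time_s: 19.0
eef_pos: [478.4, 274.9, 124.8]
ee_rot: [-0.0, 0.611, 0.792, -0.0]
force: [-0.2, 0.2, -2.5]
grip_width: 0.497
```

Emit:
{"api": "apply_moves", "payload": {"targets": [[0,0,0.2,0],[0,0,0.2,0],[0,0,0.2,0],[0,0,0,0]]}}

```text
time_s: 19.4
eef_pos: [478.4, 274.9, 118.6]
ee_rot: [-0.0, 0.611, 0.792, -0.0]
force: [-0.3, -0.4, -3.3]
grip_width: 0.498
```

Emit:
{"api": "apply_moves", "payload": {"targets": [[0,0,0.1,0],[0,0,0.1,0],[0,0,0,0]]}}

```text
time_s: 19.7
eef_pos: [478.6, 274.9, 117.7]
ee_rot: [0.0, 0.611, 0.792, 0.0]
force: [-1.9, -0.9, 5.0]
grip_width: 0.496
```

Emit:
{"api": "apply_moves", "payload": {"targets": [[0,0,0,0],[0,0,0,0],[0,0,0,0],[0,0,-1.0,0],[0,0,-3.0,0],[0,0,-4.0,0],[0,0,-3.0,0],[0,0,0,0]], "grip": 7.0}}

```text
time_s: 20.5
eef_pos: [479.8, 275.4, 231.9]
ee_rot: [0.002, 0.611, 0.792, 0.004]
force: [1.5, -0.5, -0.8]
grip_width: 0.822
```

```bash
python3 plan.py 600 120 230 104.65 45; python3 cap.py wrist w17; python3 cap.py scene s17; python3 cap.py top t17; python3 -c "
from h import *
s=cv2.imread('pics/s17.png');cv2.imwrite('pics/s17c.png',cv2.resize(s[180:360,400:560],None,fx=4,fy=4))"
```

```text
t 20.5 pos [479.8 275.4 231.9] yaw 104.66 q6 3 F [ 1.5 -0.5 -0.8] grip 0.822
[[-3.61, 1.54, 0.04, 0.0], [-3.61, 1.54, 0.04, 0.0], [-3.61, 1.54, 0.04, 0.0], [-3.61, 1.54, 0.04, 0.0], [-3.61, 1.54, 0.04, 0.0]]
```

View pics/s17c.png

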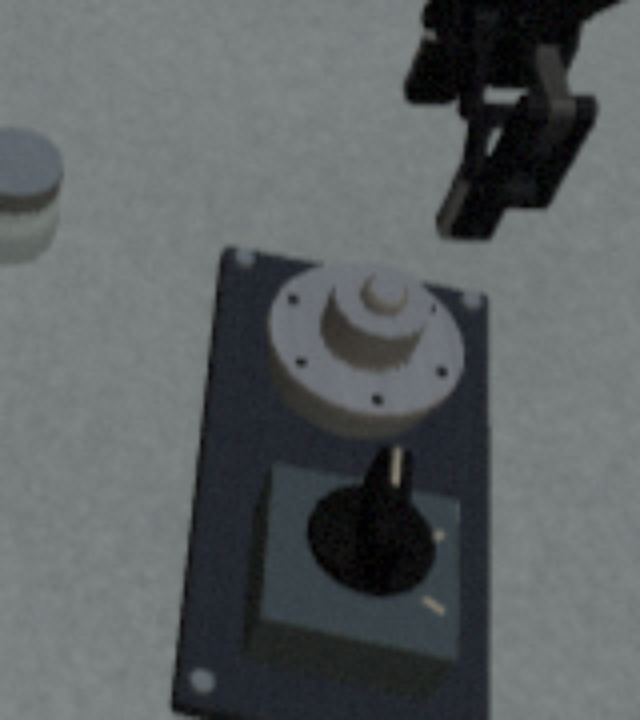

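View pics/w17.png

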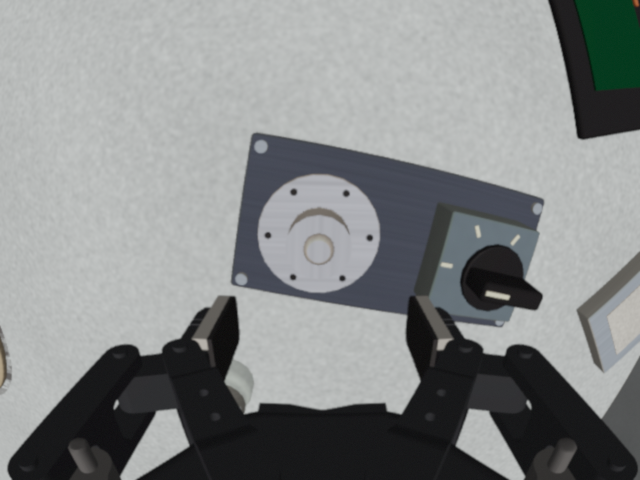

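```bash
python3 plan.py 695 -75 190 104.65 48
```

```text
t 20.65 pos [478.2 274.8 226.4] yaw 104.65 q6 3 F [0.3 0.9 0.8] grip 0.82
[[-4.37, 1.35, 0.4, 0.0], [-4.37, 1.35, 0.4, 0.0], [-4.37, 1.35, 0.4, 0.0], [-4.37, 1.35, 0.4, 0.0], [-4.37, 1.35, 0.4, 0.0], [-4.37, 1.35, 0.4, 0.0], [-4.37, 1.35, 0.4, 0.0], [-4.37, 1.35, 0.4, 0.0]]
[[-4.37, 1.35, 0.4, 0.0]]
```

Emit:
{"api": "apply_moves", "payload": {"targets": [[-4.4,1.4,0.2,0],[-4.4,1.4,0.2,0],[-4.4,1.4,0.2,0],[-4.4,1.4,0.3,0],[-4.4,1.3,0.5,0],[-4.4,1.3,0.5,0],[-4.4,1.3,0.5,0],[-4.4,1.3,0.5,0]], "grip": 6.0}}

```text
time_s: 21.45
eef_pos: [672.3, -40.1, 196.1]
ee_rot: [-0.001, 0.611, 0.791, -0.001]
force: [0.0, -0.0, 0.2]
grip_width: 0.703
```

Emit:
{"api": "apply_moves", "payload": {"targets": [[-4.1,1.3,0.5,0],[0,0,0,0],[0,0,0,0],[0,0,0,0]]}}

```text
time_s: 21.85
eef_pos: [694.6, -73.6, 192.3]
ee_rot: [-0.001, 0.611, 0.792, -0.0]
force: [-0.5, -0.2, -0.6]
grip_width: 0.703
```

```bash
python3 plan.py 706 -17 190 104.65 48;  python3 cap.py wrist w18
```

```text
t 21.85 pos [694.6 -73.6 192.3] yaw 104.71 q6 -30 F [-0.5 -0.2 -0.6] grip 0.703
[[2.59, 1.27, 0.11, 0.03], [2.59, 1.27, 0.11, 0.03]]
```

View pics/w18.png

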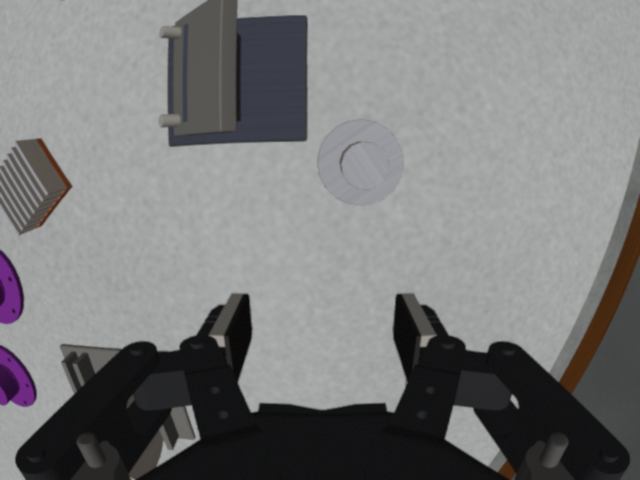

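```bash
python3 - <<'E'
from seat import *
W=load("w18")
print(circ(W,[706,-17],10,30,[317,403.5,119.5,205]), onz(W,367.5,165,36))
E
python3 plan.py 706 -17 130 104.65 48
```

```text
(array([706.02, -15.8 ]), array([-0.53,  0.57, -0.88,  0.93])) [707.29 -14.94  36.  ]
t 21.9 pos [694.6 -73.4 192.8] yaw 104.74 q6 -30 F [0.4 0.9 0.6] grip 0.704
[[2.58, 1.27, 3.14, 0.04], [2.58, 1.26, 3.14, 0.04]]
```

Emit:
{"api": "apply_moves", "payload": {"targets": [[2.6,1.3,2.5,0],[2.6,1.3,2.5,0],[0.2,0.1,3.0,0],[0,0,2.0,0],[0,0,0,0],[0,0,0,0]]}}

```text
time_s: 22.5
eef_pos: [707.6, -15.0, 94.0]
ee_rot: [0.0, 0.611, 0.792, 0.0]
force: [1.1, 0.1, -0.4]
grip_width: 0.699
```

```bash
python3 plan.py 706.5 -15.5 85 104.65 48;  python3 cap.py wrist w19
```

```text
t 22.5 pos [707.6 -15.   94. ] yaw 104.7 q6 -25 F [ 1.1  0.1 -0.4] grip 0.699
[[-0.02, -0.12, 0.9, 0.05]]
```

View pics/w19.png

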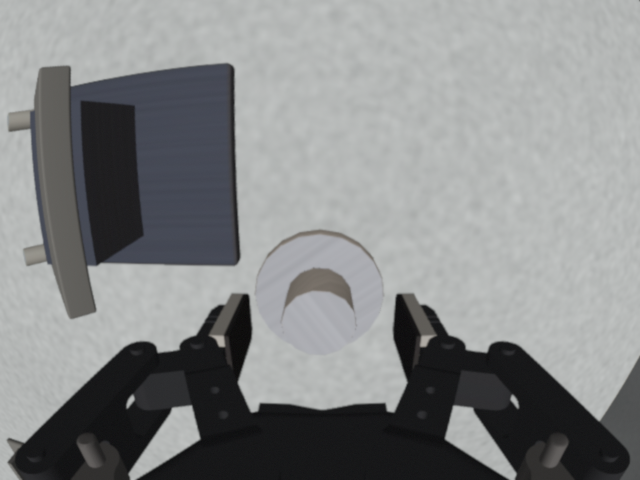

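Emit:
{"api": "apply_moves", "payload": {"targets": [[0,0,0.5,0],[0,0,0.3,0],[0,0,0,0],[0,0,0,0],[0,0,0,0],[0,0,0,0],[0,0,0,0]], "grip": 0, "force": 20}}

```text
time_s: 23.25
eef_pos: [707.5, -15.7, 85.1]
ee_rot: [0.0, 0.611, 0.792, 0.0]
force: [-1.9, -1.2, 2.8]
grip_width: 0.333
```

Emit:
{"api": "apply_moves", "payload": {"targets": [[0,0,0,0],[0,0,0,0],[0,0,0,0],[0,0,0,8],[0,0,0,8],[0,0,0,8],[0,0,0,8],[0,0,0,8]], "grip": 6.0}}

```text
time_s: 24.05
eef_pos: [707.4, -15.6, 84.8]
ee_rot: [-0.0, 0.847, 0.532, -0.0]
force: [-0.2, -0.1, 0.5]
grip_width: 0.702
```

Emit:
{"api": "apply_moves", "payload": {"targets": [[0,0,0,8],[0,0,0,8],[0,0,0,8],[0,0,0,8],[0,0,0,8],[0,0,0,8],[0,0,0,2],[0,0,0,0]]}}

```text
time_s: 24.85
eef_pos: [707.4, -15.6, 84.8]
ee_rot: [-0.0, 0.992, 0.127, -0.0]
force: [0.7, -0.6, -0.3]
grip_width: 0.704
```

Emit:
{"api": "apply_moves", "payload": {"targets": [[0,0,0,0],[0,0,0,0],[0,0,0,0],[0,0,0,0],[0,0,0,0]], "grip": 0, "force": 50}}

```text
time_s: 25.35
eef_pos: [707.6, -15.7, 85.1]
ee_rot: [0.0, 0.992, 0.128, 0.0]
force: [-0.2, -0.6, 3.1]
grip_width: 0.325
```

Emit:
{"api": "apply_moves", "payload": {"targets": [[0,0,-0.5,0],[0,0,-2.0,0],[0,0,-4.0,0],[0,0,-4.5,0],[0,0,-4.0,0],[0,0,0,0]]}}

```text
time_s: 25.95
eef_pos: [708.7, -15.7, 242.1]
ee_rot: [0.002, 0.992, 0.128, 0.005]
force: [1.2, -0.6, -0.1]
grip_width: 0.319
```

```bash
python3 plan.py 478.6 274.9 230 14.65 46
```

```text
t 25.95 pos [708.7 -15.7 242.1] yaw 14.67 q6 65 F [ 1.2 -0.6 -0.1] grip 0.319
[[-1.66, -3.77, 0.13, 0.0], [-1.66, -3.77, 0.13, 0.0], [-1.66, -3.77, 0.13, 0.0], [-1.66, -3.77, 0.13, 0.0], [-1.66, -3.77, 0.13, 0.0], [-1.66, -3.77, 0.13, 0.0], [-1.66, -3.77, 0.13, 0.0], [-1.66, -3.77, 0.13, 0.0]]
[[-1.66, -3.77, 0.13, 0.0]]
```

Emit:
{"api": "apply_moves", "payload": {"targets": [[-1.7,-3.8,0,0],[-1.7,-3.8,0,0],[-1.7,-3.8,0,0],[-1.7,-3.8,0,0],[-1.7,-3.8,0,0],[-1.7,-3.8,0,0],[-1.6,-3.7,0,0],[-1.6,-3.7,0,0]]}}

```text
time_s: 26.75
eef_pos: [499.9, 243.7, 234.4]
ee_rot: [0.0, 0.992, 0.128, -0.001]
force: [1.1, 1.2, -0.9]
grip_width: 0.321
```

Emit:
{"api": "apply_moves", "payload": {"targets": [[-1.5,-3.7,0.5,0],[0,0,1.5,0],[0,0,1.5,0],[0,0,0,0],[0,0,0,0],[0,0,0,0]]}}

```text
time_s: 27.35
eef_pos: [477.9, 274.5, 200.5]
ee_rot: [-0.0, 0.992, 0.127, 0.0]
force: [0.9, 0.1, -1.2]
grip_width: 0.319
```

```bash
python3 plan.py 478.6 274.9 175 14.65 46; python3 cap.py scene s20;python3 cap.py wrist w20; python3 -c "
from h import *
s=cv2.imread('pics/s20.png');cv2.imwrite('pics/s20c.png',cv2.resize(s[180:360,400:560],None,fx=4,fy=4))"
```

```text
t 27.35 pos [477.9 274.5 200.5] yaw 14.64 q6 93 F [ 0.9  0.1 -1.2] grip 0.319
[[0.08, -0.02, 2.55, -0.01]]
```

View pics/s20c.png

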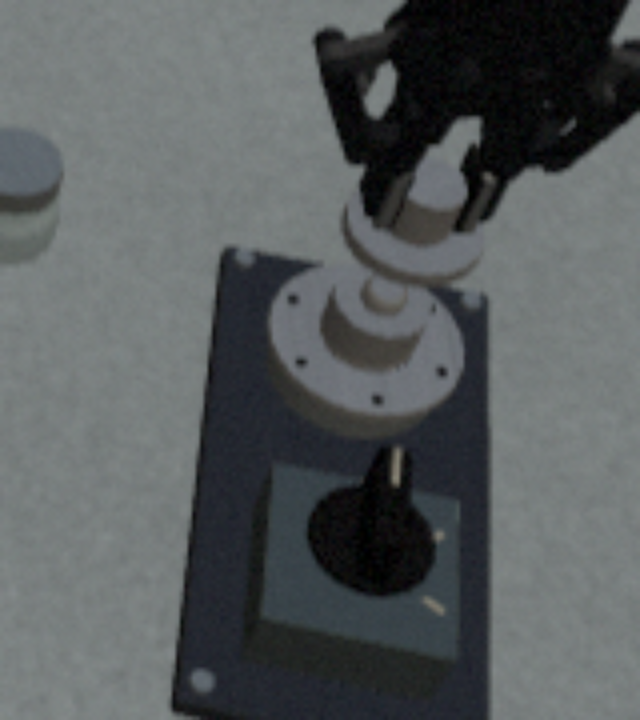

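View pics/w20.png

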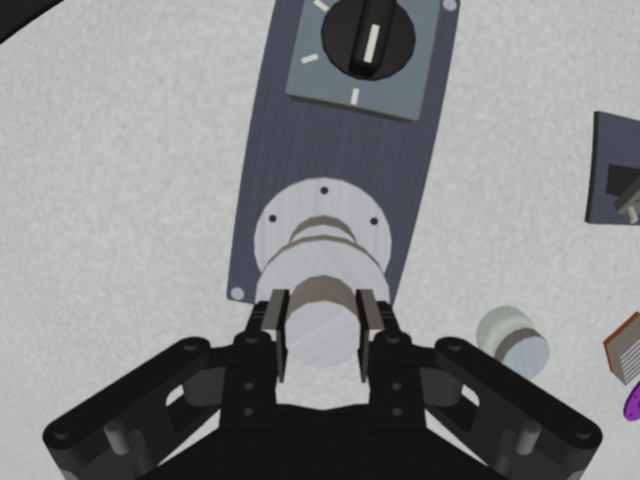

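Emit:
{"api": "apply_moves", "payload": {"targets": [[0.1,0,1.5,0],[0,0,1.2,0],[0,0,0.5,0],[0,0,0.3,0],[0,0,0,0]]}}

```text
time_s: 27.95
eef_pos: [478.5, 274.9, 164.8]
ee_rot: [0.0, 0.992, 0.128, -0.0]
force: [0.2, 0.1, -1.3]
grip_width: 0.319
```

Emit:
{"api": "apply_moves", "payload": {"targets": [[0,0,0.2,0],[0,0,0.2,0],[0,0,0,0]]}}

```text
time_s: 28.25
eef_pos: [478.5, 274.9, 160.8]
ee_rot: [-0.0, 0.992, 0.128, -0.0]
force: [0.2, -1.1, -0.9]
grip_width: 0.32
```

Emit:
{"api": "apply_moves", "payload": {"targets": [[0,0,0.2,0],[0,0,0.2,0],[0,0,0,0]]}}

```text
time_s: 28.55
eef_pos: [478.4, 274.8, 156.6]
ee_rot: [0.0, 0.992, 0.128, -0.0]
force: [0.2, -0.5, -1.1]
grip_width: 0.321
```

Emit:
{"api": "apply_moves", "payload": {"targets": [[0,0,0.1,0],[0,0,0.1,0],[0,0,0,0]]}}

```text
time_s: 28.85
eef_pos: [478.6, 274.9, 156.0]
ee_rot: [0.0, 0.992, 0.128, 0.0]
force: [-4.5, -1.0, 9.1]
grip_width: 0.32
```

Seated at 156.0, as computed. Release and rise.

Emit:
{"api": "apply_moves", "payload": {"targets": [[0,0,0,0],[0,0,0,0],[0,0,0,0],[0,0,-1.0,0],[0,0,-3.0,0],[0,0,-4.0,0],[0,0,0,0],[0,0,0,0]], "grip": 6.0}}

```text
time_s: 29.65
eef_pos: [478.6, 274.9, 235.9]
ee_rot: [-0.0, 0.992, 0.128, 0.001]
force: [-1.3, -0.0, -0.1]
grip_width: 0.703
```

```bash
python3 plan.py 540 274.9 237 14.65 46; python3 cap.py scene s21;python3 cap.py wrist w21; python3 -c "
from h import *
s=cv2.imread('pics/s21.png');cv2.imwrite('pics/s21c.png',cv2.resize(s[180:360,400:560],None,fx=4,fy=4))"
```

```text
t 29.65 pos [478.6 274.9 235.9] yaw 14.66 q6 93 F [-1.3 -0.  -0.1] grip 0.703
[[2.97, 0.78, -0.05, 0.0], [2.97, 0.78, -0.05, 0.0]]
```

View pics/s21c.png

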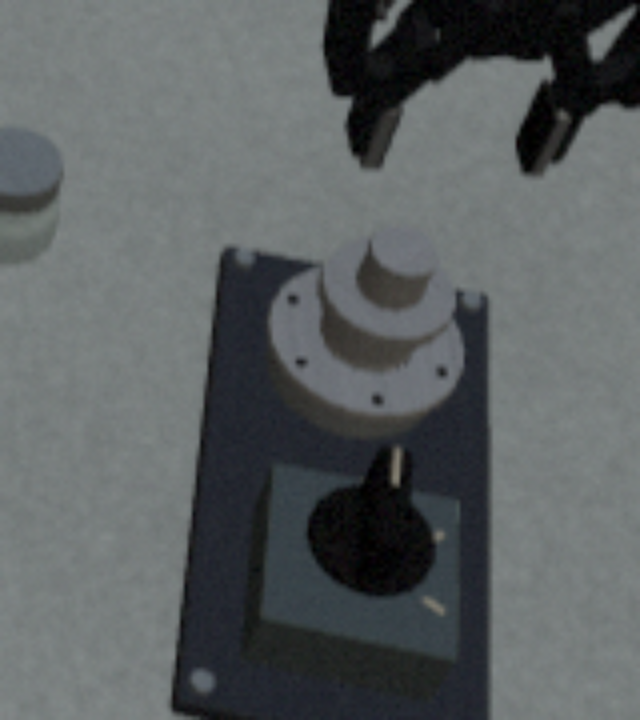

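View pics/w21.png

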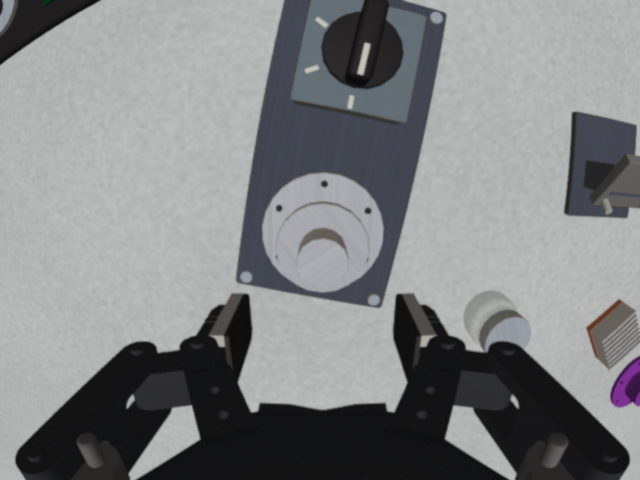

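Emit:
{"api": "apply_moves", "payload": {"targets": [[3.0,0.8,0,0],[3.0,0.8,0,0],[0,0,0,0],[0,0,0,0],[0,0,0,0]], "grip": 4.0}}

```text
time_s: 30.25
eef_pos: [539.8, 274.6, 234.2]
ee_rot: [0.0, 0.992, 0.128, -0.001]
force: [0.7, 0.6, -0.1]
grip_width: 0.464
```

```bash
python3 plan.py 540 274.9 237 14.65 46; python3 cap.py wrist w22; python3 -c "
from h import *
s=cv2.imread('pics/w22.png');cv2.imwrite('pics/w22c.png',cv2.resize(s[60:310,200:450],None,fx=2.4,fy=2.4,interpolation=2))"
```

```text
t 30.25 pos [539.8 274.6 234.2] yaw 14.67 q6 91 F [ 0.7  0.6 -0.1] grip 0.464
[[0.02, -0.02, -0.28, 0.02]]
```

View pics/w22c.png

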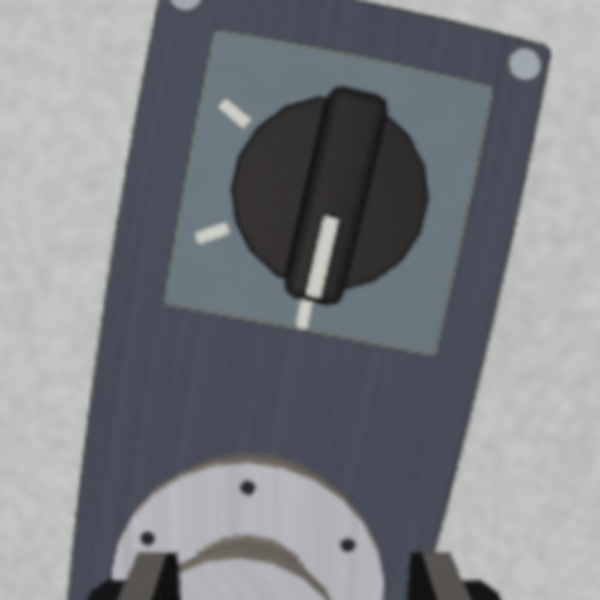

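```bash
python3 - <<'E'
from fit import *
W=load("w22")
P=lambda x,y:np.array([200+x/2.4,60+y/2.4])
obs=[(P(165,303),(-40,40)),(P(437,354),(-40,-40)),(P(492,88),(40,-40)),(P(213,31),(40,40))]
def w(p,l,z): c,s=np.cos(p[2]),np.sin(p[2]); return np.array([p[0]+c*l[0]-s*l[1],p[1]+s*l[0]+c*l[1],z])
def f(p): return np.concatenate([proj(W,w(p,l,p[3]))[0]-o for o,l in obs])
r=least_squares(f,[608,282,.06,30]); print(r.x,f(r.x))
zp=r.x[3]
for z in (zp-4,zp,zp+4): print(z,"bar top c",onz(W,*P(336,196),z+49),"disc",onz(W,*P(331,192),z+15))
# bar top size: length px
a=onz(W,*P(360,93),zp+49);b=onz(W,*P(313,299),zp+49);print(np.linalg.norm(a-b),np.degrees(np.arctan2(*(a-b)[1::-1])))
# scene: pod top corners
Q=lambda x,y:np.array([400+x/4,180+y/4])
for z in (25,30,35,40): print(z,onz(S,*Q(275,465),z),onz(S,*Q(458,500),z),onz(S,*Q(262,620),z),onz(S,*Q(455,660),z))
E
```

```text
[607.9  282.08   0.07  49.34] [ 0.17  0.49 -0.63  0.15 -0.01 -0.64  0.48 -0.03]
45.34194190197709 bar top c [607.79 281.87  94.34] disc [608.27 281.73  60.34]
49.34194190197709 bar top c [607.82 282.07  98.34] disc [608.29 281.91  64.34]
53.34194190197709 bar top c [607.84 282.27 102.34] disc [608.3  282.09  68.34]
48.968303384935865 2.211928395759552
25 [552.24 248.32  25.  ] [545.64 328.83  25.  ] [633.85 253.19  25.  ] [627.55 333.34  25.  ]
30 [555.83 247.65  30.  ] [549.28 327.62  30.  ] [636.9  252.48  30.  ] [630.64 332.1   30.  ]
35 [559.43 246.98  35.  ] [552.92 326.42  35.  ] [639.95 251.78  35.  ] [633.74 330.86  35.  ]
40 [563.03 246.31  40.  ] [556.56 325.21  40.  ] [643.01 251.08  40.  ] [636.84 329.63  40.  ]
```

Emit:
{"api": "apply_moves", "payload": {"targets": [[0,0,0,-8.4],[0,0,0,-8.4],[0,0,0,-8.4],[0,0,0,-8.4],[0,0,0,-8.4],[0,0,0,-8.4],[0,0,0,-8.4],[0,0,0,-8.4]], "grip": 4.0}}

```text
time_s: 31.1
eef_pos: [539.9, 274.8, 235.0]
ee_rot: [-0.0, 0.753, 0.658, -0.0]
force: [0.7, 0.8, 0.8]
grip_width: 0.469
```

Emit:
{"api": "apply_moves", "payload": {"targets": [[0,0,0,-8.4],[0,0,0,-8.4],[0,0,0,-8.4],[0,0,0,-8.4],[0,0,0,-8.4],[0,0,0,-8.4],[0,0,0,-8.4],[0,0,0,-8.4]]}}

```text
time_s: 31.9
eef_pos: [539.9, 274.8, 235.0]
ee_rot: [-0.0, 0.264, 0.965, -0.0]
force: [0.0, 0.3, 0.1]
grip_width: 0.472
```

Emit:
{"api": "apply_moves", "payload": {"targets": [[0,0,0,-8.4],[0,0,0,-8.4],[0,0,0,-8.4],[0,0,0,-8.4],[0,0,0,-0.8],[0,0,0,0]]}}

```text
time_s: 32.5
eef_pos: [540.2, 274.7, 235.0]
ee_rot: [-0.0, -0.029, 1.0, -0.0]
force: [-0.1, -0.5, -0.7]
grip_width: 0.463
```

```bash
python3 plan.py 608 282 190 183.5 46
```

```text
t 32.5 pos [540.2 274.7 235. ] yaw -176.71 q6 -77 F [-0.1 -0.5 -0.7] grip 0.463
[[-3.4, 0.17, 2.25, -0.1], [-3.4, 0.16, 2.25, -0.1]]
```

Emit:
{"api": "apply_moves", "payload": {"targets": [[-3.4,0.2,0,0],[-3.4,0.2,1.0,0],[0,0,3.0,0],[0,0,0,0],[0,0,0,0]]}}

```text
time_s: 33.0
eef_pos: [607.8, 282.8, 195.2]
ee_rot: [-0.001, -0.029, 1.0, -0.0]
force: [-0.1, 0.4, 0.9]
grip_width: 0.468
```

```bash
python3 plan.py 608 282 143 183.5 46; python3 cap.py wrist w23
```

```text
t 33.0 pos [607.8 282.8 195.2] yaw -176.63 q6 -78 F [-0.1  0.4  0.9] grip 0.468
[[-0.01, -0.04, 2.61, -0.06], [-0.01, -0.04, 2.61, -0.06]]
```

View pics/w23.png

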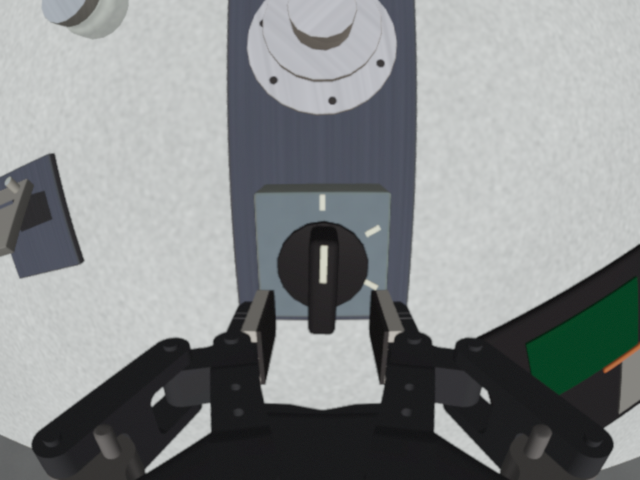

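Emit:
{"api": "apply_moves", "payload": {"targets": [[0,0,2.5,0],[0,0,2.0,0],[0,0,0.5,0],[0,0,0,0],[0,0,0,0]]}}

```text
time_s: 33.55
eef_pos: [608.7, 282.9, 146.9]
ee_rot: [0.001, -0.03, 1.0, 0.0]
force: [0.3, -0.5, 0.2]
grip_width: 0.47
```

Emit:
{"api": "apply_moves", "payload": {"targets": [[0,0,0,0],[0,0,0,0],[0,0,0,0],[0,0,0,0]], "grip": 0, "force": 60}}

```text
time_s: 33.95
eef_pos: [608.6, 282.8, 146.0]
ee_rot: [0.001, -0.03, 1.0, 0.0]
force: [-0.8, 0.1, 5.6]
grip_width: 0.153
```

Emit:
{"api": "apply_moves", "payload": {"targets": [[0,0,0.3,0],[0,0,0.3,0],[0,0,0.3,0],[0,0,0,0]]}}

```text
time_s: 34.35
eef_pos: [608.7, 282.9, 137.5]
ee_rot: [0.001, -0.03, 1.0, 0.0]
force: [-3.0, -1.0, 11.0]
grip_width: 0.154
```

Emit:
{"api": "apply_moves", "payload": {"targets": [[0,0,0.2,0],[0,0,0.1,0],[0,0,0,0]]}}

```text
time_s: 34.65
eef_pos: [608.9, 283.0, 136.9]
ee_rot: [0.002, -0.03, 1.0, 0.0]
force: [-6.4, -1.9, 24.1]
grip_width: 0.153
```

Emit:
{"api": "apply_moves", "payload": {"targets": [[0,0,0,5],[0,0,0,5],[0,0,0,5],[0,0,0,0]]}}

```text
time_s: 35.05
eef_pos: [608.9, 282.9, 136.9]
ee_rot: [0.002, 0.102, 0.995, 0.0]
force: [-7.7, -2.3, 23.7]
grip_width: 0.154
```

```bash
python3 -c "
from rig import readout
s=readout.sense();print(s['wrist_torque'],s['force'])"; python3 plan.py 608 282 143 123.4; python3 cap.py wrist w24
```

```text
[-0.58323375  1.50601084 -0.046251  ] [-7.73131178 -2.30855163 23.70817536]
t 35.05 pos [608.9 282.9 136.9] yaw 168.33 q6 -63 F [-7.7 -2.3 23.7] grip 0.154
[[0.01, -0.02, -0.1, 7.49], [0.01, -0.02, -0.1, 7.49], [0.01, -0.02, -0.1, 7.49], [0.0, -0.02, -0.1, 7.49], [0.0, -0.02, -0.1, 7.49], [-0.0, -0.02, -0.1, 7.49]]
```

View pics/w24.png

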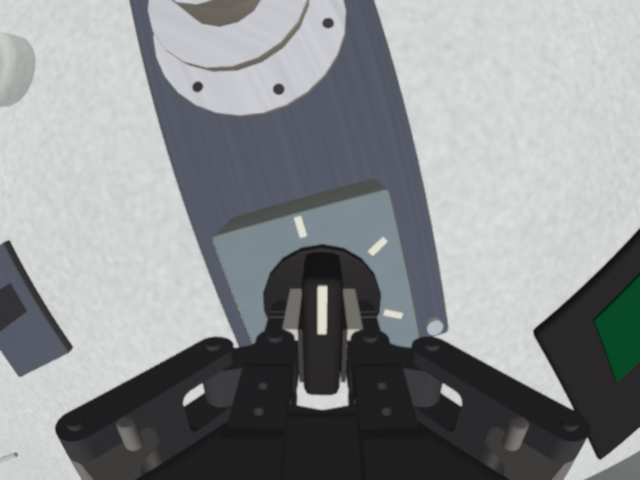

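Emit:
{"api": "apply_moves", "payload": {"targets": [[0,0,0,7.5],[0,0,0,7.5],[0,0,0,7.5],[0,0,0,7.5],[0,0,0,7.5],[0,0,0,7.5],[0,0,0,0]]}}

```text
time_s: 35.8
eef_pos: [608.8, 282.6, 136.9]
ee_rot: [0.001, 0.475, 0.88, 0.001]
force: [-7.2, -3.4, 24.6]
grip_width: 0.152
```

```bash
python3 -c "
from rig import readout
s=readout.sense();print(s['wrist_torque'],s['force'])"; python3 plan.py 608 282 143 123.4; python3 cap.py wrist w25
```

```text
[-0.87973237  1.85839342 -0.03946615] [-7.20013384 -3.37516534 24.62610151]
t 35.8 pos [608.8 282.6 136.9] yaw 123.26 q6 -18 F [-7.2 -3.4 24.6] grip 0.152
[[-0.01, -0.1, -0.61, -0.14]]
```

View pics/w25.png

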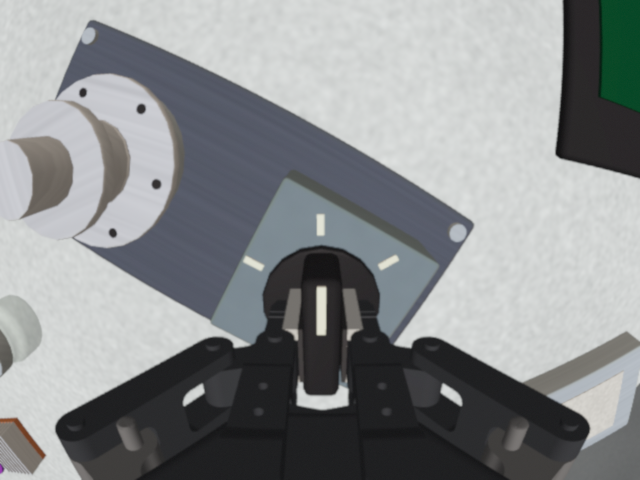

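Mark aligned with the middle tick. Let it rise, then release.

Emit:
{"api": "apply_moves", "payload": {"targets": [[0,0,-0.3,0],[0,0,-0.3,0],[0,0,-0.3,0],[0,0,-0.2,0],[0,0,0,0]]}}

```text
time_s: 36.35
eef_pos: [608.5, 282.6, 145.3]
ee_rot: [0.001, 0.474, 0.881, 0.0]
force: [-2.3, -0.5, 5.9]
grip_width: 0.153
```

Emit:
{"api": "apply_moves", "payload": {"targets": [[0,0,0,0],[0,0,0,0],[0,0,0,0],[0,0,-1.0,0],[0,0,-3.0,0],[0,0,-4.0,0],[0,0,-1.0,0],[0,0,0,0]], "grip": 4.5}}

```text
time_s: 37.15
eef_pos: [608.7, 282.8, 236.3]
ee_rot: [0.001, 0.474, 0.881, 0.001]
force: [-0.1, -0.4, -0.3]
grip_width: 0.526
```

```bash
python3 plan.py 608 282 143 123.4; python3 cap.py wrist w26; python3 cap.py scene s26; python3 -c "
from h import *
s=cv2.imread('pics/s26.png');cv2.imwrite('pics/s26c.png',cv2.resize(s[180:360,400:560],None,fx=4,fy=4))"
```

```text
t 37.15 pos [608.7 282.8 236.3] yaw 123.46 q6 -19 F [-0.1 -0.4 -0.3] grip 0.526
[[-0.01, -0.03, 3.11, 0.02], [-0.01, -0.03, 3.11, 0.02], [-0.01, -0.03, 3.11, 0.02]]
```

View pics/w26.png

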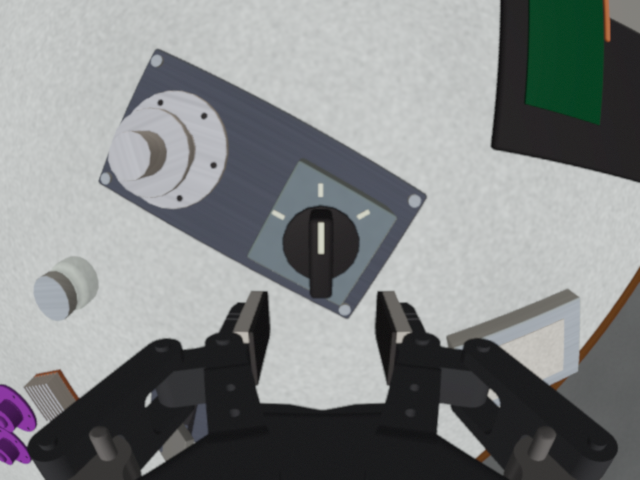

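View pics/s26c.png

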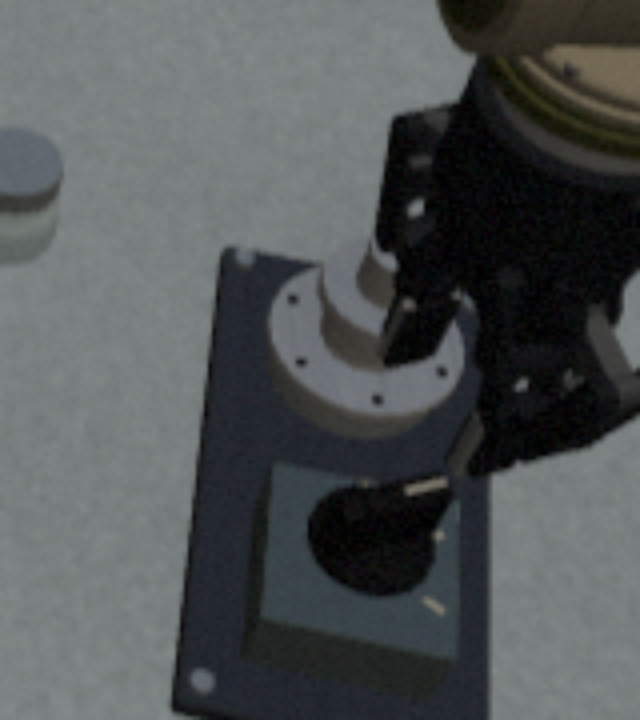

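```bash
python3 -c "
from rig import ctrl
print(ctrl.finish_job())"
```

```text
the job is handed in; nothing more can be done
None
```

The test stand is loaded and the job is handed in at about 37 s. All my last checks agreed, but `ctrl.finish_job()` reported no verdict.

**What I did**
- **Hub laid down:** I took the hub from the rack by its upper rim and tipped it onto the angled rest. I then gripped it by its boss and rolled it flat on the bench, because the tool can only point down.
- **Hub seated:** I centred the hub by gripping it in two directions 90 degrees apart and lowered it onto the spigot.
- **Cap:** I centred the cap the same way and set it on the hub's nose.
- **Selector:** I gripped the bar, pushed it fully in (24 N on the stop) and turned it 60 degrees clockwise. I let it rise before opening the jaws.

**Last checks**
- **Hub and cap height:** both made contact at the expected seated heights (tool at 117.7 mm against 117.8 computed for the hub, and 156.0 mm against 156 for the cap). The pictures show both flush and upright.
- **Selector angle:** the white mark lines up with the middle tick. The tool turned 60 degrees by its measured pose.
- **Selector sprung out:** I judged this from the bar rising to within 1 mm of its starting height before I let go. The joint values cannot be read directly.
- **Clear of everything:** the tool ended about 90 mm above the selector with no force on it.
- **Bystanders:** the tool did not go near the heat sink or the jar. It passed close to the plain disc when lifting the hub, and the pictures showed the disc still in its slot.

**Disagreements**
- **Rack:** both parts stood about 8 mm nearer the robot than the rack's outline and the given slot positions implied. The wrist camera picture settled that.
- **Seat:** the scene camera and wrist camera differed by about 2 mm on its position. That was well within what the chamfer takes up.

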